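# Flip both lids of a tea caddy open

## Task

Open the wooden tea caddy for the customers: with a fingertip under each brass tab, push up both hinged lids, the left and the right, and tip each one over backwards past its balance point so that it stays leaning back open by its own weight. Be gentle, pinch nothing, do not lift, tip or shove the caddy, leave the cup, the soap and the tin alone, and finish clear of everything.

Things in the scene. Friction and masses are not known exactly. Their poses are not given: they have to be found in the camera images.
- caddy: Wooden tea caddy, loose, 1.4 kg: 125 mm deep (its x), 220 mm wide (y), 130 mm high without lids, a left and a right compartment; a plinth 8 mm high stands out 4 mm at the foot. Origin: centre of its underside. +x points to the rear with the hinges, the brass tabs are on its -x front, roughly towards the robot (yaw within 0.3 rad), +y is its left. Behind it is free for the lids to swing.
- lid_left (a joint): Left (+y) lid, pale wood, 126 mm deep, 106 wide, 8 thick, about 0.12 kg. 0 = shut and level; grows as its front edge swings up and back about the rear hinge; stop at 2.0 rad (leaning back open). Hardly any friction, a little damping: let go below about 1.5 rad it falls shut, beyond that it falls back to the stop.
- lid_right (a joint): Right lid (the -y one), the same as the left: 0 = shut, 2.0 rad = leaning back open on its stop, balance point about 1.5 rad.
- tab_left (a point): Middle of the front lower edge of the left lid's brass tab, 150 mm from the hinge line; moves with the lid. The tab is 46 mm wide (y), 5 mm thick, juts 22 mm beyond the lid's front edge and 25 mm beyond the box's front wall; shut, it is level, its underside 131 mm above the table, with free air beneath.
- tab_right (a point): The same point of the right lid's brass tab.
- hinge_left (a point): Middle of the left lid's hinge line, on the top of the caddy's rear edge: 62.5 mm behind its centre, 55 mm to its left, 130 mm above the table. The hinge line runs along the caddy's y axis.
- hinge_right (a point): Middle of the right lid's hinge line: 62.5 mm behind the caddy's centre, 55 mm to its right, 130 mm high.
- cup: White cup, loose, 85x72x53 mm, origin in the middle of its underside; to be left alone.
- soap: Red wrapped soap block with a pale band, loose, 61x81x35 mm, origin in the middle of its underside; to be left alone.
- tin: Beige tin, loose, 60 mm across, 70 mm high, origin in the middle of its underside; to be left alone.

How it is judged:
By the outcome, as a careful person would: the job done as asked, in the order asked, and still so for the second after the job is handed in, with the robot touching nothing.
It also fails if it takes over 50 s, if anything falls off the work surface, if the arm or the gripper's body presses on something with over 40 N, if the wrist force passes 120 N, or if a joint passes its speed limit or range.

## Robot

A 6-joint arm with a two-finger parallel gripper is mounted at the origin on the work surface; the furniture and walls round the work are solid. World frame = base frame: x ahead of the robot, y to its left, z up, the work surface at z = 0. Lengths are in m, angles in rad, forces in N, time in s.
With the tool pointing down it reaches from about 0.35 to 0.775 m from the base axis. Payload 5.5 kg.
Tool frame: the origin (TCP) lies at the very end of the fingers, on their centre line; the grasp point (between the pads) lies 19 mm behind it; z points along the fingers, y is the direction in which the jaws open and shut (so a half turn about z gives the same grasp; the last joint's range is limited). The gripper opens to 85 mm and grips with 20 to 120 N. Pads are 22 mm wide; open, the fingers measure 114 mm over their backs; the gripper's body (76 mm by 85 mm) begins 54 mm behind the grasp point. The pads swing forward as they close: fully open they stand 13 mm farther back than shut.
Start: joints at [-1.404, 0.313, 0.046, 1.304, 0, 1.431], TCP at [0.174, -0.548, 0.231] pointing down, gripper open.
Joint ranges: [-2.76, 2.76], [-0.86, 1.69], [-1.03, 1.26], [-2.2, 2.34], [-1.47, 1.5], [-3.14, 3.14]. Speed limits (rad/s): [2.57, 2.57, 3.14, 3.14, 3.14, 3.14].

## Interface

Orientations are given as a unit quaternion [w, x, y, z].
In Python, from workcell import get_state, imaging, env, spotter gives the robot as it stands.
- The arm moves only by the tool play_rows, never from a script. Its argument "moves" is a list of rows, each an object with "claw": the finger opening in cm, from 0 to 8.54; "delta_pos": the shift along the tool's x, y, z in cm, a list of three; "twist": the turn about the tool's z in degrees. A call has 1 to 12 rows; each row is the pose to reach, as a shift and turn from the pose commanded when the call began, along the tool's axes at that moment; what a row does not reach only later rows make up. A row lasts 1/8 s, in which the tool goes at most 62.5 mm and 10.7 degrees, less where a joint would pass 70% of its speed; a pose out of reach is approached as far as the arm can. A call with a gripper value outside its range is refused whole. The fingers move at their own pace and stop on an object; "force" is the grip in N (left out, the last holds). Time passes only in rows, so rows that repeat a pose let the fingers close. It gives the time, the measured TCP pose, the force and the opening at its end, in the units of the state.
- get_state(): the state, without advancing time (a new reading comes with each control period).
- imaging.read_camera(name): name is "scene" or "top"; returns the picture (400x640x3 uint8, red, green, blue); there is no depth.
- imaging.camera_info(name): a dict with "fx", "fy", "cx", "cy" (pixels), "k1" (the pictures are not rectified: a ray, as slopes to the right and down, at radius r is drawn at 1 + k1 r^2 times it, then the intrinsics apply), "world_to_cam" (4x4, takes a point from world to camera coordinates). Camera axes: x right, y down, z forward; pixel columns grow to the right and rows downward; lengths in m; the calibration is good to about 2 mm. A picture is of the moment at which its call begins. camera_info takes no time and is no camera call.
- env.hand_in(): hands the job in, once; it reports no verdict.
Trained networks look in the newest picture that a camera, given by its name, has taken for a name from the list of things; names that differ only in an ending like _2 or _b are one class to them, and where a whole thing is asked for, a point or a joint stands for the part that bears it (a point fixed in the world has none). Each returns a list of dicts, best first, with "conf" (0 to 1); they miss things now and then, are a little off and sometimes report something else, mostly with a low value. They report only what shows in the picture. A call takes as long as a camera call.
- spotter.spot_in(camera, query): "extent" ([left, top, right, bottom] in pixels, round what is visible of it).
The state is a dict: "clock": time; "joint_pos": joint angles; "qvel": joint speeds; "tau": joint torques, N m; "tcp_pos": TCP position; "orientation": TCP orientation; "wrist_force": force on the tool from outside, world axes, zero at the start; "ft_torque": the same for the moment, N m; "finger_gap": finger opening in m.
Only numpy, scipy, OpenCV 4.12 (cv2) and the standard library are available. Lean on these libraries where they do the work, as an engineer would, in place of code of your own. Each camera call takes 0.05 s, during which the arm holds its last target. There are 200 camera calls.

## Working session

There is one attempt and no reset: what is moved stays moved. The work goes in short steps, Python scripts to look and compute and a tool call to move; the robot and the scene stay as the last step left them, time stands still between calls to the robot, and variables do not carry over. Pictures are saved under pics/ and viewed, about 8 in all and at most 12, crops included, and the job is handed in when it is done.

Besides the shell and the picture viewer there is one more tool, called by a JSON object that holds its "api" and its "payload", one argument or row to a line. play_rows: Moves the arm, as the interface text tells. Its arguments: {"type":"object","properties":{"moves":{"type":"array"},"force":{"type":"number"}},"required":["moves"]}

```bash
mkdir -p pics
python3 - <<'E'
from workcell import get_state, imaging, env, spotter
import cv2
for c in ("scene","top"):
    im=imaging.read_camera(c); cv2.imwrite(f"pics/{c}0.png",im[:,:,::-1])
    i=imaging.camera_info(c); print(c,i)
    for q in ("caddy","tab_left","tab_right","cup","soap","tin"):
        print(q,[(d['extent'],round(d['conf'],2)) for d in spotter.spot_in(c,q)[:3]])
print(get_state())
E
```

```text
scene {'fx': 469.79863333327097, 'fy': 469.79863333327097, 'cx': 317.7167219739329, 'cy': 196.82567102086446, 'k1': -0.10075837701610835, 'world_to_cam': array([[-9.04293663e-01, -4.26910486e-01,  6.38207607e-04,
         5.40966867e-01],
       [-3.26658611e-01,  6.90973318e-01, -6.44864347e-01,
         1.98255068e-01],
       [ 2.74858367e-01, -5.83355219e-01, -7.64296779e-01,
         8.61636936e-01],
       [ 0.00000000e+00,  0.00000000e+00,  0.00000000e+00,
         1.00000000e+00]])}
caddy [([232.5, 132.5, 353.9, 272.7], 0.69)]
tab_left [([233.2, 160.9, 321.0, 228.4], 0.68)]
tab_right [([276.7, 131.3, 350.7, 191.2], 0.82)]
cup [([276.1, 272.0, 325.9, 313.6], 0.79)]
soap [([336.8, 235.8, 384.8, 282.7], 0.6)]
tin [([338.8, 233.4, 383.7, 283.6], 0.45)]
top {'fx': 509.96168108520465, 'fy': 509.96168108520465, 'cx': 320.78245197179285, 'cy': 200.87194804053374, 'k1': 0.005171305833358816, 'world_to_cam': array([[-0.02610591, -0.99954237, -0.01528183,  0.08090516],
       [-0.99143518,  0.02784497, -0.12759683,  0.59066476],
       [ 0.12796396,  0.01181991, -0.99170838,  0.94828744
[... 471 characters left out ...]
9, 238.7], 0.51)]
{'clock': 0.7, 'joint_pos': array([-1.40355558e+00,  3.13174348e-01,  4.61074227e-02,  1.30361324e+00,
       -1.68819279e-05,  1.43121229e+00]), 'qvel': array([-0.00097042,  0.00096983, -0.00071164,  0.00043087, -0.00055292,
       -0.00094133]), 'tau': array([-1.18412532e-03, -4.80289221e+01,  2.98748606e+01, -3.31325473e-04,
       -2.45728343e-04,  4.74206189e-06]), 'tcp_pos': array([ 0.17367019, -0.54818547,  0.23134083]), 'orientation': array([ 5.81935509e-05,  9.88255379e-01,  1.52811332e-01, -7.63699865e-06]), 'wrist_force': array([-0.25157098, -0.31712714,  0.25006436]), 'ft_torque': array([ 0.01200445, -0.0747233 ,  0.02144768]), 'finger_gap': 0.08540832985576974}
```

View pics/scene0.png

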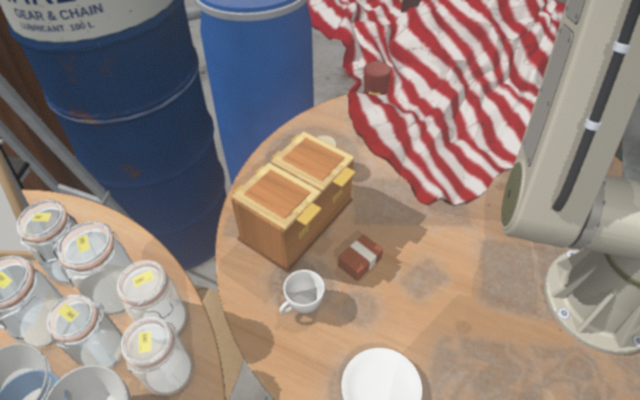

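View pics/top0.png

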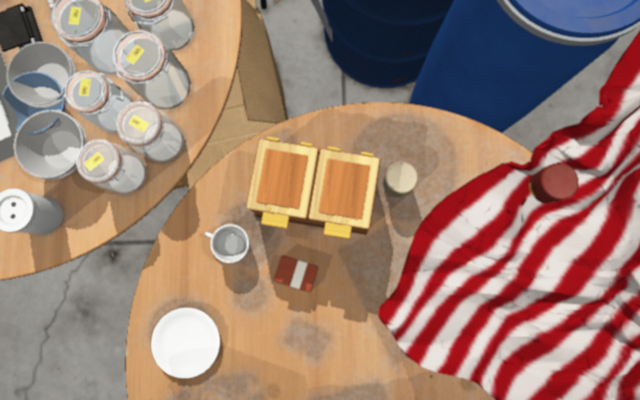

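The scene view shows the caddy with both lids shut, its brass tabs near (310,215) and (344,178), and the soap and cup in front. In the top view the tabs are near (275,220) and (338,230), the tin is right of the caddy at (401,178), the cup at (230,243) and the soap at (296,273). Next I segment the tabs and fit the caddy pose.

```bash
cat > h.py <<'E'
import numpy as np, cv2
from scipy.optimize import least_squares
from workcell import get_state, imaging, env, spotter
INF={c:imaging.camera_info(c) for c in("scene","top")}
def proj(c,P):
    i=INF[c];P=np.atleast_2d(P);p=P@i['world_to_cam'][:3,:3].T+i['world_to_cam'][:3,3]
    s=p[:,:2]/p[:,2:];s=s*(1+i['k1']*(s**2).sum(1))[:,None]
    return s*[i['fx'],i['fy']]+[i['cx'],i['cy']]
def R(a): return np.array([[np.cos(a),-np.sin(a)],[np.sin(a),np.cos(a)]])
def w(pose,P):
    P=np.atleast_2d(np.array(P,float)).copy();P[:,:2]=P[:,:2]@R(pose[2]).T+pose[:2];return P
def onplane(c,uv,z):
    return least_squares(lambda q:proj(c,[[q[0],q[1],z]])[0]-uv,[.6,0]).x
E
python3 - <<'E'
from h import *
obs=[]
for c in("top","scene"):
    im=cv2.imread(f"pics/{c}0.png");hsv=cv2.cvtColor(im,cv2.COLOR_BGR2HSV)
    m=cv2.inRange(hsv,(20,150,150),(32,255,255));n,l,s,ce=cv2.connectedComponentsWithStats(m)
    for k in range(1,n):
        if s[k,4]>60 and (c=="top" and 240<ce[k][0]<390 and 130<ce[k][1]<245 or c=="scene" and 230<ce[k][0]<360 and 130<ce[k][1]<270): print(c,s[k],ce[k].round(1))
im=cv2.imread("pics/top0.png")[125:300,195:425]; im2=cv2.resize(im,None,fx=3.4,fy=3.4,interpolation=cv2.INTER_CUBIC);cv2.imwrite("pics/crop.png",im2)
for n,uv,z in(("cup",(229,243),.05),("soap",(296,273),.035),("tin",(401,177),.07)): print(n,onplane("top",uv,z).round(3))
E
```

```text
top [262 212  27  16 316] [274.7 219.5]
top [324 222  27  16 317] [336.9 230. ]
cup [0.515 0.241]
soap [0.456 0.116]
tin [ 0.63  -0.087]
```

View pics/crop.png

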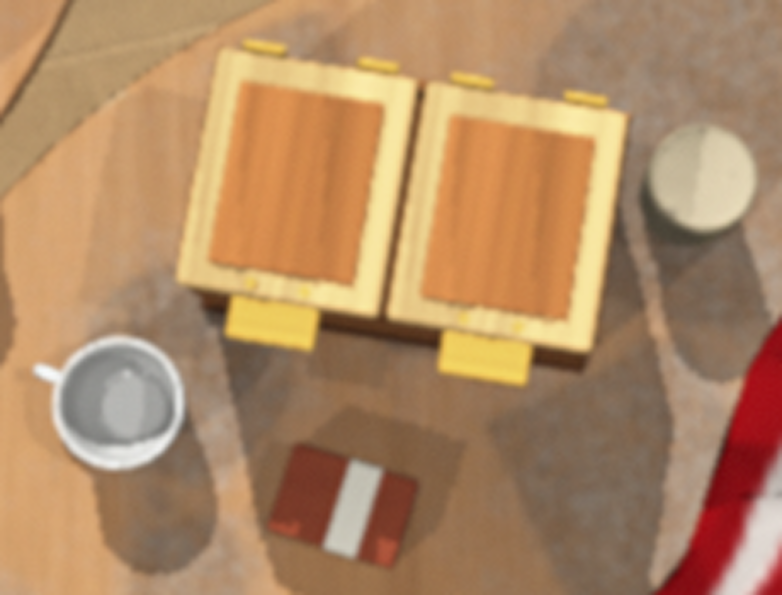

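The crop shows both lids shut, with tabs at crop (272,322) and (486,358), and gives clear lid corners for the fit. I'll fit the pose and test whether the tool tilts when a target is out of reach.

Run:
```python
from h import *
px=np.array([[222,47],[417,80],[380,317],[180,283],[427,80],[628,113],[594,352],[388,320]])/3.4+[195,125]
px=np.vstack([px,[[274.7,219.5],[336.9,230]]])
M=[[.0625,.108,.138],[.0625,.002,.138],[-.0635,.002,.138],[-.0635,.108,.138],[.0625,-.002,.138],[.0625,-.108,.138],[-.0635,-.108,.138],[-.0635,-.002,.138],[-.0765,.055,.136],[-.0765,-.055,.136]]
r=least_squares(lambda p:(proj("top",w(p,M))-px).ravel(),[.6,.07,0],loss='soft_l1');p=r.x
print(p.round(4),(proj("top",w(p,M))-px).round(1).tolist())
np.save("pose.npy",p)
for n,q in(("tabL",[-.0875,.055,.131]),("tabR",[-.0875,-.055,.131]),("hL",[.0625,.055,.13]),("hR",[.0625,-.055,.13])):
    P=w(p,q)[0];print(n,P.round(4),"r",np.hypot(*P[:2]).round(3),"scene px",proj("scene",P).round(1))
```

```text
[ 0.6121  0.0752 -0.1916] [[-0.9, -0.3], [0.9, -0.6], [-0.3, 0.0], [-1.5, 0.1], [0.2, -0.2], [0.6, -0.4], [-0.3, 0.1], [-0.4, -0.5], [0.5, 1.3], [0.9, 1.1]]
tabL [0.5367 0.1458 0.131 ] r 0.556 scene px [[314.  219.2]]
tabR [0.5158 0.0379 0.131 ] r 0.517 scene px [[348.9 181.6]]
hL [0.684  0.1173 0.13  ] r 0.694 scene px [[249.9 182. ]]
hR [0.663  0.0093 0.13  ] r 0.663 scene px [[286.5 149. ]]
```

{"api": "play_rows", "payload": {
  "moves": [
    {"claw": 0,"delta_pos": [0,0,-6],"twist": 0},
    {"claw": 0,"delta_pos": [0,0,-12],"twist": 0}
  ]
}}

```text
clock: 0.95
tcp_pos: [0.1735, -0.5474, 0.3519]
orientation: [-0.001, 0.988, 0.153, -0.0]
wrist_force: [0.1, -1.5, 0.2]
finger_gap: 0.0517
```

{"api": "play_rows", "payload": {
  "moves": [
    {"claw": 0,"delta_pos": [3.9,-4.8,0],"twist": 3},
    {"claw": 0,"delta_pos": [7.8,-9.7,0],"twist": 6},
    {"claw": 0,"delta_pos": [11.7,-14.5,0],"twist": 9},
    {"claw": 0,"delta_pos": [15.6,-19.4,0],"twist": 12},
    {"claw": 0,"delta_pos": [19.4,-24.2,0],"twist": 15},
    {"claw": 0,"delta_pos": [23.3,-29,0],"twist": 18},
    {"claw": 0,"delta_pos": [27.2,-34,0],"twist": 21},
    {"claw": 0,"delta_pos": [31,-38.8,0],"twist": 24},
    {"claw": 0,"delta_pos": [35,-43.6,0],"twist": 27},
    {"claw": 0,"delta_pos": [38.8,-48.5,0],"twist": 28.6},
    {"claw": 0,"delta_pos": [42.7,-53.3,0],"twist": 28.6},
    {"claw": 0,"delta_pos": [42.7,-53.3,0],"twist": 28.6}
  ]
}}

```text
clock: 2.45
tcp_pos: [0.4133, 0.0377, 0.3511]
orientation: [-0.021, 0.998, -0.066, 0.001]
wrist_force: [-0.6, -0.5, -0.4]
finger_gap: -0.0001
```

{"api": "play_rows", "payload": {
  "moves": [
    {"claw": 0,"delta_pos": [0,0,-6],"twist": 0},
    {"claw": 0,"delta_pos": [0,0,-12],"twist": 0},
    {"claw": 0,"delta_pos": [0,0,-18],"twist": 0},
    {"claw": 0,"delta_pos": [0,0,-24],"twist": 0},
    {"claw": 0,"delta_pos": [0,0,-30],"twist": 0},
    {"claw": 0,"delta_pos": [0,0,-36],"twist": 0}
  ]
}}

```text
clock: 3.2
tcp_pos: [0.399, 0.0223, 0.6316]
orientation: [-0.019, 0.997, -0.069, 0.026]
wrist_force: [-0.9, -0.1, -0.5]
finger_gap: 0.0004
```

```bash
python3 -c "
from h import *
s=get_state();print(s['joint_pos'].round(3),s['tcp_pos'],s['orientation'].round(3))"
```

```text
[-0.18   0.247  1.059  2.336  0.044  3.101] [0.39902768 0.0222543  0.63156415] [-0.019  0.997 -0.069  0.026]
```

{"api": "play_rows", "payload": {
  "moves": [
    {"claw": 0,"delta_pos": [0,0,8],"twist": -11},
    {"claw": 0,"delta_pos": [0,0,8],"twist": -21},
    {"claw": 0,"delta_pos": [0,0,8],"twist": -32},
    {"claw": 0,"delta_pos": [0,0,8],"twist": -42},
    {"claw": 0,"delta_pos": [0,0,8],"twist": -53},
    {"claw": 0,"delta_pos": [0,0,8],"twist": -63},
    {"claw": 0,"delta_pos": [0,0,8],"twist": -74},
    {"claw": 0,"delta_pos": [0,0,8],"twist": -84},
    {"claw": 0,"delta_pos": [0,0,8],"twist": -90}
  ]
}}

```text
clock: 4.32
tcp_pos: [0.398, 0.0266, 0.5489]
orientation: [-0.0, 0.752, 0.659, 0.028]
wrist_force: [-0.8, 0.7, -0.3]
finger_gap: -0.0004
```

```bash
python3 -c "
from h import *
s=get_state();print(s['joint_pos'].round(3),s['tcp_pos'],s['orientation'].round(3))"
```

```text
[-0.169  0.068  0.548  2.017  0.043  1.535] [0.39797168 0.02657204 0.54885069] [-0.     0.752  0.659  0.028]
```

{"api": "play_rows", "payload": {
  "moves": [
    {"claw": 0,"delta_pos": [0,0,-6],"twist": 0},
    {"claw": 0,"delta_pos": [0,0,-12],"twist": 0},
    {"claw": 0,"delta_pos": [0,0,-18],"twist": 0},
    {"claw": 0,"delta_pos": [0,0,-24],"twist": 0},
    {"claw": 0,"delta_pos": [0,0,-30],"twist": 0},
    {"claw": 0,"delta_pos": [0,0,-30],"twist": 0}
  ]
}}

```text
clock: 5.08
tcp_pos: [0.3626, 0.0212, 0.6497]
orientation: [0.018, 0.753, 0.657, 0.044]
wrist_force: [0.2, 0.9, 0.2]
finger_gap: 0.0002
```

```bash
cat >> h.py <<'E'
from scipy.spatial.transform import Rotation as Rot
def st():
    s=get_state();q=s['orientation'];r=Rot.from_quat(q[[1,2,3,0]]).as_matrix()
    print(round(s['clock'],2),'j',s['joint_pos'].round(3),'p',s['tcp_pos'].round(4),'F',s['wrist_force'].round(1));print('cols x,y,z:',r.T.round(3).tolist());return s,r
E
python3 -c "
from h import *
st()"
```

```text
5.08 j [-0.204  0.166  1.015  2.338  0.048  1.504] p [0.3626 0.0212 0.6497] F [0.2 0.9 0.2]
cols x,y,z: [[0.133, 0.99, 0.042], [0.987, -0.136, 0.085], [0.09, 0.031, -0.996]]
```

{"api": "play_rows", "payload": {
  "moves": [
    {"claw": 0,"delta_pos": [0,-2.5,-4],"twist": 0},
    {"claw": 0,"delta_pos": [0,-5,-8],"twist": 0},
    {"claw": 0,"delta_pos": [0,-7.5,-12],"twist": 0},
    {"claw": 0,"delta_pos": [0,-10,-16],"twist": 0},
    {"claw": 0,"delta_pos": [0,-12.5,-20],"twist": 0},
    {"claw": 0,"delta_pos": [0,-15,-25],"twist": 0}
  ]
}}

```text
clock: 5.82
tcp_pos: [0.2479, 0.0398, 0.6675]
orientation: [0.037, 0.752, 0.656, 0.057]
wrist_force: [-0.2, -0.1, 0.7]
finger_gap: -0.0002
```

```bash
python3 -c "
from h import *
st()"
```

```text
5.83 j [-0.226 -0.071  0.823  2.337  0.048  1.484] p [0.2479 0.0398 0.6675] F [-0.2 -0.1  0.7]
cols x,y,z: [[0.133, 0.99, 0.037], [0.982, -0.137, 0.131], [0.134, 0.018, -0.991]]
```

{"api": "play_rows", "payload": {
  "moves": [
    {"claw": 0,"delta_pos": [0,0,-80],"twist": 0},
    {"claw": 0,"delta_pos": [0,0,-80],"twist": 0},
    {"claw": 0,"delta_pos": [0,0,-80],"twist": 0}
  ]
}}

```text
clock: 6.2
tcp_pos: [0.243, 0.0481, 0.6803]
orientation: [0.057, 0.751, 0.654, 0.071]
wrist_force: [0.4, 0.4, -0.6]
finger_gap: -0.0001
```

```bash
python3 -c "
from h import *
st()"
```

```text
6.2 j [-0.186 -0.083  0.859  2.337  0.04   1.526] p [0.243  0.0481 0.6803] F [ 0.4  0.4 -0.6]
cols x,y,z: [[0.134, 0.99, 0.032], [0.974, -0.137, 0.178], [0.18, 0.007, -0.984]]
```

{"api": "play_rows", "payload": {
  "moves": [
    {"claw": 0,"delta_pos": [0,0,-80],"twist": 0}
  ]
}}

```text
clock: 6.32
tcp_pos: [0.2392, 0.0513, 0.6897]
orientation: [0.071, 0.75, 0.653, 0.081]
wrist_force: [-0.1, 0.2, -0.2]
finger_gap: -0.0002
```

{"api": "play_rows", "payload": {
  "moves": [
    {"claw": 0,"delta_pos": [0,0,-80],"twist": 0}
  ]
}}

```text
clock: 6.45
tcp_pos: [0.2313, 0.0558, 0.7008]
orientation: [0.088, 0.748, 0.651, 0.093]
wrist_force: [1.1, -1.0, 0.3]
finger_gap: -0.0002
```

{"api": "play_rows", "payload": {
  "moves": [
    {"claw": 0,"delta_pos": [0,0,-80],"twist": 0}
  ]
}}

```text
clock: 6.58
tcp_pos: [0.2224, 0.0608, 0.7111]
orientation: [0.103, 0.747, 0.649, 0.106]
wrist_force: [0.4, 0.4, 0.4]
finger_gap: 0.0004
```

{"api": "play_rows", "payload": {
  "moves": [
    {"claw": 0,"delta_pos": [0,0,-80],"twist": 0}
  ]
}}

```text
clock: 6.7
tcp_pos: [0.2121, 0.0661, 0.7208]
orientation: [0.118, 0.745, 0.646, 0.118]
wrist_force: [0.5, 0.1, -0.7]
finger_gap: 0.0002
```

```bash
python3 -c "
from h import *
st()"
```

```text
6.7 j [-0.061 -0.141  0.961  2.337 -0.003  1.65 ] p [0.2121 0.0661 0.7208] F [ 0.5  0.1 -0.7]
cols x,y,z: [[0.137, 0.99, 0.023], [0.935, -0.137, 0.328], [0.328, -0.023, -0.944]]
```

{"api": "play_rows", "payload": {
  "moves": [
    {"claw": 0,"delta_pos": [0,30,-80],"twist": 0}
  ]
}}

```text
clock: 6.82
tcp_pos: [0.2192, 0.0677, 0.7337]
orientation: [0.133, 0.741, 0.644, 0.132]
wrist_force: [-1.2, -1.1, -0.6]
finger_gap: 0.0001
```

{"api": "play_rows", "payload": {
  "moves": [
    {"claw": 0,"delta_pos": [0,30,-80],"twist": 0}
  ]
}}

```text
clock: 6.95
tcp_pos: [0.226, 0.0684, 0.7449]
orientation: [0.146, 0.739, 0.642, 0.144]
wrist_force: [1.5, 0.1, 0.8]
finger_gap: -0.0
```

{"api": "play_rows", "payload": {
  "moves": [
    {"claw": 0,"delta_pos": [0,30,-80],"twist": 0}
  ]
}}

```text
clock: 7.08
tcp_pos: [0.2289, 0.0689, 0.7561]
orientation: [0.16, 0.736, 0.639, 0.158]
wrist_force: [-0.5, -0.2, -0.2]
finger_gap: 0.0
```

{"api": "play_rows", "payload": {
  "moves": [
    {"claw": 0,"delta_pos": [0,30,-80],"twist": 0}
  ]
}}

```text
clock: 7.2
tcp_pos: [0.2289, 0.0693, 0.7673]
orientation: [0.173, 0.732, 0.636, 0.171]
wrist_force: [-0.8, 0.1, -0.0]
finger_gap: 0.0002
```

{"api": "play_rows", "payload": {
  "moves": [
    {"claw": 0,"delta_pos": [0,30,-80],"twist": 0}
  ]
}}

```text
clock: 7.32
tcp_pos: [0.2264, 0.0697, 0.7782]
orientation: [0.187, 0.729, 0.633, 0.185]
wrist_force: [0.1, -0.7, -0.4]
finger_gap: 0.0
```

{"api": "play_rows", "payload": {
  "moves": [
    {"claw": 0,"delta_pos": [0,30,-80],"twist": 0}
  ]
}}

```text
clock: 7.45
tcp_pos: [0.2217, 0.0701, 0.7889]
orientation: [0.2, 0.724, 0.629, 0.198]
wrist_force: [0.6, 0.4, -0.9]
finger_gap: -0.0001
```

```bash
python3 -c "
from h import *
st()"
```

```text
7.45 j [ 0.035 -0.105  1.229  2.337 -0.059  1.729] p [0.2217 0.0701 0.7889] F [ 0.6  0.4 -0.9]
cols x,y,z: [[0.13, 0.991, 0.036], [0.832, -0.128, 0.539], [0.539, -0.04, -0.842]]
```

{"api": "play_rows", "payload": {
  "moves": [
    {"claw": 0,"delta_pos": [0,0,-80],"twist": 0}
  ]
}}

```text
clock: 7.58
tcp_pos: [0.2109, 0.0758, 0.7983]
orientation: [0.219, 0.722, 0.623, 0.209]
wrist_force: [0.2, 0.2, 0.6]
finger_gap: -0.0002
```

{"api": "play_rows", "payload": {
  "moves": [
    {"claw": 0,"delta_pos": [0,0,-80],"twist": 0}
  ]
}}

```text
clock: 7.7
tcp_pos: [0.1926, 0.0785, 0.8141]
orientation: [0.238, 0.708, 0.62, 0.239]
wrist_force: [-4.5, 0.6, 4.5]
finger_gap: -0.0002
```

{"api": "play_rows", "payload": {
  "moves": [
    {"claw": 0,"delta_pos": [0,0,-80],"twist": 0}
  ]
}}

```text
clock: 7.82
tcp_pos: [0.1685, 0.0765, 0.815]
orientation: [0.229, 0.692, 0.638, 0.247]
wrist_force: [0.2, -1.0, -0.1]
finger_gap: 0.0001
```

{"api": "play_rows", "payload": {
  "moves": [
    {"claw": 0,"delta_pos": [0,0,-80],"twist": 0}
  ]
}}

```text
clock: 7.95
tcp_pos: [0.1472, 0.0641, 0.8222]
orientation: [0.245, 0.698, 0.622, 0.258]
wrist_force: [-0.5, -0.0, 0.2]
finger_gap: -0.0003
```

```bash
python3 -c "
from h import *
st()"
```

```text
7.95 j [ 0.215 -0.215  1.264  2.337 -0.163  1.84 ] p [0.1472 0.0641 0.8222] F [-0.5 -0.   0.2]
cols x,y,z: [[0.094, 0.994, 0.056], [0.741, -0.107, 0.663], [0.665, -0.021, -0.747]]
```

```bash
cat >> h.py <<'E'
def geo(side,r,s=.010):
    p=np.load("pose.npy");u=np.array([np.cos(p[2]),np.sin(p[2]),0]);sg=1 if side=="L" else -1
    E=w(p,[-.0875,.055*sg,.131])[0];H=w(p,[.0625,.055*sg,.130])[0]
    return u,E,H,E-.0145*r[:,1]+s*r[:,2]
def path(side,r,th,s=.010):
    """TCP at lid angle th (vertical-plane reasoning; corner or face contact)"""
    u,E,H,_=geo(side,r,s);k=np.array([0,0,1.]);out=[]
    for t in th:
        e=H+.150*(-np.cos(t)*u+np.sin(t)*k)+.001*(np.sin(t)*u+np.cos(t)*k)
        d=np.cos(t)*u-np.sin(t)*k              # along underside to hinge
        f=r[:,2]; sl=np.arctan2(-f[2],f@u)
        a=r[:,1]
        if t<sl: c=e+s*f                       # tip corner; edge on the face
        else: c=e+s*d                          # corner on the underside
        out.append(c-.0145*a)
    return np.array(out)
def deltas(r,p0,P): return ((np.atleast_2d(P)-p0)@r*100).round(1).tolist()
E
python3 - <<'E'
from h import *
s,r=st();p0=s['tcp_pos']
u,E,H,C=geo("L",r)
print("contact TCP",C.round(4))
pre=C-.06*u+[0,0,-.012]
print("pre",pre.round(4),deltas(r,p0,[pre+[-.03,0,.12],pre]),np.linalg.norm(pre-p0))
E
```

```text
7.95 j [ 0.215 -0.215  1.264  2.337 -0.163  1.84 ] p [0.1472 0.0641 0.8222] F [-0.5 -0.   0.2]
cols x,y,z: [[0.094, 0.994, 0.056], [0.741, -0.107, 0.663], [0.665, -0.021, -0.747]]
contact TCP [0.5326 0.1472 0.1139]
pre [0.4737 0.1586 0.1019] [[8.8, -18.8, 64.3], [8.5, -24.6, 75.3]] 0.7964583473582221
```

{"api": "play_rows", "payload": {
  "moves": [
    {"claw": 0,"delta_pos": [0.8,-1.7,5.8],"twist": 0},
    {"claw": 0,"delta_pos": [1.6,-3.4,11.7],"twist": 0},
    {"claw": 0,"delta_pos": [2.4,-5.1,17.5],"twist": 0},
    {"claw": 0,"delta_pos": [3.2,-6.8,23.4],"twist": 0},
    {"claw": 0,"delta_pos": [4,-8.5,29.2],"twist": 0},
    {"claw": 0,"delta_pos": [4.8,-10.3,35],"twist": 0},
    {"claw": 0,"delta_pos": [5.6,-12,41],"twist": 0},
    {"claw": 0,"delta_pos": [6.4,-13.7,46.8],"twist": 0},
    {"claw": 0,"delta_pos": [7.2,-15.4,52.6],"twist": 0},
    {"claw": 0,"delta_pos": [8,-17.1,58.4],"twist": 0},
    {"claw": 0,"delta_pos": [8.8,-18.8,64.3],"twist": 0},
    {"claw": 0,"delta_pos": [8.8,-18.8,64.3],"twist": 0}
  ]
}}

```text
clock: 9.45
tcp_pos: [0.3103, 0.0511, 0.427]
orientation: [0.235, 0.695, 0.622, 0.272]
wrist_force: [0.7, -0.5, -0.3]
finger_gap: -0.0
```

Run:
```python
from h import *
s,r=st();p0=s['tcp_pos']
u,E,H,C=geo("L",r)
pre=C-.06*u+[0,0,-.012]
print("pre",pre.round(4),deltas(r,p0,pre))
```

```text
9.45 j [-1.993 -0.862 -0.463  2.337  0.652 -0.437] p [0.3103 0.0511 0.427 ] F [ 0.7 -0.5 -0.3]
cols x,y,z: [[0.077, 0.993, 0.086], [0.738, -0.115, 0.665], [0.67, 0.012, -0.742]]
pre [0.4738 0.159  0.1019] [[9.2, -10.8, 35.2]]
```

```bash
cat > fk.py <<'E'
import numpy as np
from scipy.optimize import least_squares
from scipy.spatial.transform import Rotation as Rot
D=[([-1.40356,.313174,.0461074,1.303613,0,1.431212],[.17367,-.548185,.231341],[0,.988255,.152811,0]),
([-.18,.247,1.059,2.336,.044,3.101],[.39903,.02225,.63156],[-.019,.997,-.069,.026]),
([-.169,.068,.548,2.017,.043,1.535],[.39797,.02657,.54885],[0,.752,.659,.028]),
([-.204,.166,1.015,2.338,.048,1.504],[.3626,.0212,.6497],[.018,.753,.657,.044]),
([-.226,-.071,.823,2.337,.048,1.484],[.2479,.0398,.6675],[.037,.752,.656,.057]),
([-.186,-.083,.859,2.337,.04,1.526],[.243,.0481,.6803],[.057,.751,.654,.071]),
([-.061,-.141,.961,2.337,-.003,1.65],[.2121,.0661,.7208],[.118,.745,.646,.118]),
([.035,-.105,1.229,2.337,-.059,1.729],[.2217,.0701,.7889],[.2,.724,.629,.198]),
([.215,-.215,1.264,2.337,-.163,1.84],[.1472,.0641,.8222],[.245,.698,.622,.258]),
([-1.993,-.862,-.463,2.337,.652,-.437],[.3103,.0511,.427],[.235,.695,.622,.272])]
def fk(q,k):
    r0,z0,l1x,l1z,l2x,l2z,wx,wz,T,sg=k
    R=Rot.from_euler('Z',q[0]);p=np.array([0,0,z0])+R.apply([r0,0,0])
    R=R*Rot.from_euler('Y',q[1]);p=p+R.apply([l1x,0,l1z])
    R=R*Rot.from_euler('Y',-q[2]);p=p+R.apply([l2x,0,l2z])
    R=R*Rot.from_euler('Y',q[3]);p=p+R.apply([wx,0,wz])
    R=R*Rot.from_euler('Z',sg*q[4]);p=p+R.apply([T,0,0])
    # tool z = local x ; roll
    R=R*Rot.from_matrix(np.array([[0,0,1],[0,1,0],[-1,0,0]]).astype(float))*Rot.from_euler('Z',q[5])
    return p,R
def fit():
    best=None
    for sg in(1,-1):
        def f(k):
            out=[]
            for q,p,o in D:
                P,R=fk(q,list(k)+[sg]); o=np.array(o);
                out+=list(P-p)
            return out
        r=least_squares(f,[0,.2,0,.3,.3,0,.08,0,.25])
        if best is None or r.cost<best[0]: best=(r.cost,list(r.x)+[sg],np.array(r.fun).reshape(-1,3))
    return best
E
python3 - <<'E'
from fk import *
c,k,f=fit();print(c,np.round(k,4));print((f*1000).round(1).tolist())
for q,p,o in D:
    o=np.array(o);Ro=Rot.from_quat(o[[1,2,3,0]]);print((fk(q,k)[1].inv()*Ro).as_rotvec().round(3),end=' ')
np.save("k.npy",k)
E
```

```text
0.029147075061014837 [ 0.009   0.2288 -0.0175  0.5298  0.4113  0.053   0.0311  0.0037  0.418
  1.    ]
[[-78.8, -13.9, 0.4], [-11.3, -74.1, 2.1], [-13.8, -73.9, -1.7], [-14.3, -72.8, 1.4], [-18.2, -72.0, -2.2], [-15.1, -74.0, -2.4], [-5.4, -80.0, -1.9], [4.3, -86.9, 1.1], [20.3, -97.0, 1.7], [-7.9, 3.0, 1.5]]
[ 0.  0. -0.] [-0.001  0.001 -0.   ] [-0.002  0.    -0.001] [-0.     0.     0.001] [0.001 0.001 0.   ] [-0.002  0.001  0.   ] [ 0.    -0.     0.001] [-0. -0. -0.] [ 0.001 -0.    -0.   ] [-0.001  0.     0.   ]
```

```bash
sed -i 's/r0,z0,l1x,l1z,l2x,l2z,wx,wz,T,sg=k/r0,z0,l1x,l1z,l2x,l2z,wx,wz,T,wy,sg=k/; s/\[wx,0,wz\]/[wx,wy,wz]/; s/\.08,0,\.25\])/.08,0,.25,.07])/' fk.py
python3 - <<'E'
from fk import *
c,k,f=fit();print(c,np.round(k,4));print((f*1000).round(1).tolist())
np.save("k.npy",k)
lo=[-2.76,-.86,-1.03,-2.2,-1.47,-3.14];hi=[2.76,1.69,1.26,2.34,1.5,3.14]
def ik(p,R,q0):
    g=lambda q:np.r_[fk(q,k)[0]-p,.3*(R.inv()*fk(q,k)[1]).as_rotvec()]
    r=least_squares(g,np.clip(q0,np.array(lo)+.01,np.array(hi)-.01),bounds=(lo,hi));return r.x,np.linalg.norm(r.fun)
q=D[-2][0];o=np.array(D[-2][2]);R=Rot.from_quat(o[[1,2,3,0]])
print("goal configs")
for P in([.4737,.159,.102],[.53,.147,.114],[.63,.13,.24],[.69,.12,.26],[.45,.08,.35],[.45,.08,.5],[.35,.07,.6],[.3,.06,.7]):
    for q0 in([.2,.5,0,.8,0,1.6],): 
        x,e=ik(np.array(P),R,q0);print(P,x.round(2),round(e,4))
E
```

```text
3.6850256639209334e-07 [ 2.000e-04  2.332e-01 -2.000e-04  5.184e-01  4.095e-01  5.560e-02
  1.405e-01  1.000e-04  3.002e-01  8.000e-02  1.000e+00]
[[0.0, -0.0, 0.0], [0.2, -0.2, -0.1], [-0.2, -0.2, -0.1], [-0.2, 0.2, 0.1], [-0.1, 0.1, 0.2], [0.0, -0.2, -0.2], [0.1, 0.2, 0.1], [0.4, 0.0, -0.1], [-0.3, -0.0, 0.0], [0.0, -0.0, 0.0]]
goal configs
[0.4737, 0.159, 0.102] [ 0.3  -0.08 -1.03 -0.03 -0.23  1.92] 0.015
[0.53, 0.147, 0.114] [ 0.21 -0.03 -1.   -0.11 -0.16  1.84] 0.0
[0.63, 0.13, 0.24] [ 0.13 -0.04 -0.63  0.26 -0.11  1.77] 0.0
[0.69, 0.12, 0.26] [ 0.09  0.05 -0.48  0.31 -0.08  1.75] 0.0
[0.45, 0.08, 0.35] [ 0.03 -0.51 -0.66  0.7  -0.04  1.7 ] 0.0
[0.45, 0.08, 0.5] [ 0.03 -0.46 -0.27  1.04 -0.04  1.7 ] 0.0
[0.35, 0.07, 0.6] [-0.02 -0.55 -0.02  1.37 -0.    1.66] 0.0
[0.3, 0.06, 0.7] [-0.14 -0.48  0.34  1.67  0.07  1.57] 0.0
```

```bash
cat >> fk.py <<'E'
lo=np.array([-2.76,-.86,-1.03,-2.2,-1.47,-3.14]);hi=np.array([2.76,1.69,1.264,2.34,1.5,3.14])
vm=.7*np.array([2.57,2.57,3.14,3.14,3.14,3.14])/8
K=np.load("k.npy")
def row(q,pc,Rc,pt,Rt,w=.3):
    d=pt-pc;n=np.linalg.norm(d);p=pc+d*min(1,.0625/max(n,1e-9))
    rv=(Rc.inv()*Rt).as_rotvec();m=np.linalg.norm(rv);R=Rc*Rot.from_rotvec(rv*min(1,.187/max(m,1e-9)))
    g=lambda x:np.r_[fk(x,K)[0]-p,w*(R.inv()*fk(x,K)[1]).as_rotvec()]
    l=np.maximum(lo,q-vm);h=np.minimum(hi,q+vm);h=np.maximum(h,l+1e-4)
    x=least_squares(g,np.clip(q,l+1e-6,h-1e-6),bounds=(l,h),max_nfev=30).x
    return (x,)+fk(x,K)
def sim(q,shift,rows,w=.3,world=True):
    q=np.clip(q,lo,hi);pc,Rc=fk(q,K);R0=Rc;pt=pc+(np.array(shift) if world else R0.apply(shift))
    for _ in range(rows): q,pc,Rc=row(q,pc,Rc,pt,R0,w)
    return q,pc,Rc
E
python3 - <<'E'
from fk import *
q=D[-2][0]
for w in(.1,.3,1):
    x,p,R=sim(q,np.array([8.8,-18.8,64.3])/100,12,w,False);print("repro",w,x.round(2),p.round(3))
q=np.array(D[-1][0])
for w in(.1,.3):
  for s in([.2,0,0],[.3,0,.2],[.2,.2,.1],[.2,-.2,.1],[0,-.3,.1],[0,.3,.1],[.4,0,0]):
    x,p,R=sim(q,s,12,w);print(w,s,x.round(2),p.round(3),R.as_matrix()[:,2].round(2))
E
```

```text
repro 0.1 [ 0.32 -0.37 -0.91  0.34 -0.23  1.92] [0.443 0.158 0.222]
repro 0.3 [ 0.32 -0.37 -0.91  0.34 -0.23  1.92] [0.443 0.158 0.222]
repro 1 [-2.1  -0.86 -0.61  2.25  0.62 -0.56] [0.305 0.018 0.377]
0.1 [0.2, 0, 0] [-1.93 -0.86 -1.03  2.34  1.21 -0.88] [0.401 0.04  0.412] [ 0.98 -0.06 -0.21]
0.1 [0.3, 0, 0.2] [-1.79 -0.86 -0.3   2.34  1.34 -0.18] [0.389 0.035 0.632] [ 0.96 -0.17 -0.22]
0.1 [0.2, 0.2, 0.1] [-1.42 -0.86 -0.71  2.34  1.35 -0.37] [0.352 0.17  0.519] [ 0.95  0.27 -0.18]
0.1 [0.2, -0.2, 0.1] [-2.15 -0.86 -0.7   2.34  1.35 -0.73] [ 0.376 -0.106  0.521] [ 0.89 -0.43 -0.18]
0.1 [0, -0.3, 0.1] [-1.46 -0.26 -0.01  1.74  0.73  0.25] [ 0.31  -0.249  0.527] [ 0.67  0.01 -0.74]
0.1 [0, 0.3, 0.1] [-1.02 -0.86 -0.7   2.34  1.36 -0.15] [0.261 0.291 0.525] [ 0.77  0.61 -0.17]
0.1 [0.4, 0, 0] [-2.   -0.86 -1.03  2.34  1.14 -0.9 ] [0.402 0.031 0.401] [ 0.97 -0.07 -0.24]
0.3 [0.2, 0, 0] [-2.03 -0.86 -0.57  2.34  0.74 -0.54] [0.335 0.037 0.421] [ 0.76  0.   -0.65]
0.3 [0.3, 0, 0.2] [-1.72 -0.76 -0.09  2.34  0.87 -0.06] [0.322 0.057 0.574] [ 0.77 -0.05 -0.64]
0.3 [0.2, 0.2, 0.1] [-1.57 -0.86 -0.15  2.34  0.84  0.07] [0.305 0.138 0.54 ] [ 0.75  0.04 -0.66]
0.3 [0.2, -0.2, 0.1] [-2.05 -0.67 -0.3   2.34  0.78 -0.5 ] [ 0.304 -0.047  0.513] [ 0.75 -0.08 -0.65]
0.3 [0, -0.3, 0.1] [-1.46 -0.26 -0.01  1.74  0.73  0.25] [ 0.31  -0.249  0.527] [ 0.67  0.01 -0.74]
0.3 [0, 0.3, 0.1] [-1.26 -0.86  0.06  2.34  0.77  0.45] [0.235 0.217 0.58 ] [ 0.7   0.11 -0.71]
0.3 [0.4, 0, 0] [-2.07 -0.86 -0.59  2.34  0.73 -0.58] [0.336 0.032 0.413] [ 0.76 -0.   -0.65]
```

Run:
```python
from fk import *
for seq in ([([0,-.3,.1],6),([.2,0,0],5),([-.04,.4,-.25],10)],[([0,-.3,.1],6),([.2,.35,-.1],10)]):
    q=np.array(D[-1][0])
    for s,n in seq:
        R0=fk(q,K)[1]; x,p,R=sim(q,s,n,1); q=x;print(s,n,x.round(2),p.round(3),R.as_matrix()[:,2].round(2)); print("   tool cm",(R0.inv().apply(s)*100).round(1))
# right side reach
R=Rot.from_quat(np.array([.695,.622,.272,.235]))
M=R.as_matrix();from h import geo
for sd in"LR":
    u,E,H,C=geo(sd,M)
    for P in(C-.04*u-[0,0,.012],C-.025*u-[0,0,.01],C):
        g=lambda q:np.r_[fk(q,K)[0]-P,(R.inv()*fk(q,K)[1]).as_rotvec()]
        r=least_squares(g,[.2,0,-.8,.1,0,1.7],bounds=(lo,hi));print(sd,P.round(3),r.x.round(2),np.abs(r.fun).max().round(4))
```

```text
[0, -0.3, 0.1] 6 [-1.46 -0.26 -0.01  1.74  0.73  0.25] [ 0.31  -0.249  0.527] [ 0.67  0.01 -0.74]
   tool cm [-28.9  10.1  -7.8]
[0.2, 0, 0] 5 [-0.89 -0.14  0.04  1.24  0.56  0.94] [ 0.51  -0.249  0.527] [ 0.67  0.01 -0.74]
   tool cm [ 1.5 14.7 13.4]
[-0.04, 0.4, -0.25] 10 [ 0.24 -0.39 -0.79  0.45 -0.14  1.86] [0.47  0.151 0.277] [ 0.67  0.01 -0.74]
   tool cm [ 37.2 -24.2  16.4]
[0, -0.3, 0.1] 6 [-1.46 -0.26 -0.01  1.74  0.73  0.25] [ 0.31  -0.249  0.527] [ 0.67  0.01 -0.74]
   tool cm [-28.9  10.1  -7.8]
[0.2, 0.35, -0.1] 10 [ 0.05 -0.38 -0.42  0.8  -0.02  1.73] [0.51  0.101 0.427] [ 0.67  0.01 -0.74]
   tool cm [35.4  4.  21.3]
L [0.493 0.155 0.102] [ 0.25 -0.06 -1.03 -0.11 -0.16  1.87] 0.0134
L [0.508 0.152 0.104] [ 0.22 -0.04 -1.03 -0.13 -0.14  1.85] 0.0081
L [0.533 0.148 0.114] [ 0.19 -0.03 -1.01 -0.14 -0.11  1.83] 0.0
R [0.473 0.047 0.102] [-0.1  -0.2  -1.03  0.03  0.08  1.61] 0.0405
R [0.487 0.044 0.104] [-0.11 -0.17 -1.03 -0.    0.09  1.6 ] 0.0325
R [0.512 0.04  0.114] [-0.13 -0.13 -1.03 -0.05  0.1   1.59] 0.0178
```

{"api": "play_rows", "payload": {
  "moves": [
    {"claw": 0,"delta_pos": [-5.8,2,-1.6],"twist": 0},
    {"claw": 0,"delta_pos": [-11.6,4,-3.1],"twist": 0},
    {"claw": 0,"delta_pos": [-17.3,6,-4.7],"twist": 0},
    {"claw": 0,"delta_pos": [-23.1,8,-6.2],"twist": 0},
    {"claw": 0,"delta_pos": [-28.9,10,-7.8],"twist": 0},
    {"claw": 0,"delta_pos": [-28.9,10,-7.8],"twist": 0}
  ]
}}

```text
clock: 10.2
tcp_pos: [0.2964, -0.1998, 0.5095]
orientation: [0.236, 0.694, 0.624, 0.272]
wrist_force: [-1.7, 0.3, 0.3]
finger_gap: -0.0002
```

Run:
```python
from h import *
import fk
from fk import K,sim
s,r=st();q=s['joint_pos']
for sh,n in(([.2,0,0],5),([-.04,.4,-.25],10)):
    R0=fk.fk(q,K)[1];print("tool",(R0.inv().apply(sh)*100).round(1));q,p,R=sim(q,sh,n,1);print(q.round(2),p.round(3),R.as_matrix()[:,2].round(2))
for d in([-.06,0,0],[-.04,0,-.04],[0,0,-.06]):
    qq=q.copy();print(d)
    for i in range(12):
        qq,p,R=sim(qq,d,1,1)
        if i%2: print(qq.round(2),p.round(3),R.as_matrix()[:,2].round(2))
```

```text
10.2 j [-1.498 -0.357 -0.111  1.766  0.734  0.2  ] p [ 0.2964 -0.1998  0.5095] F [-1.7  0.3  0.3]
cols x,y,z: [[0.075, 0.994, 0.083], [0.738, -0.112, 0.666], [0.671, 0.012, -0.742]]
tool [ 1.5 14.8 13.4]
[-0.83 -0.23 -0.09  1.18  0.53  1.  ] [ 0.496 -0.2    0.509] [ 0.67  0.01 -0.74]
tool [ 37.4 -24.1  16.3]
[ 0.41 -0.33 -0.8   0.41 -0.26  1.99] [0.456 0.2   0.259] [ 0.67  0.01 -0.74]
[-0.06, 0, 0]
[ 0.63 -0.53 -0.87  0.59 -0.39  2.17] [0.336 0.2   0.259] [ 0.67  0.01 -0.74]
[ 1.04 -0.6  -0.86  0.87 -0.61  2.58] [0.222 0.197 0.259] [ 0.67  0.01 -0.74]
[ 1.48 -0.49 -0.79  1.17 -0.72  3.12] [0.136 0.191 0.259] [ 0.66  0.02 -0.75]
[ 1.52 -0.5  -0.78  1.21 -0.7   3.14] [0.123 0.185 0.259] [ 0.65  0.03 -0.76]
[ 1.54 -0.52 -0.78  1.23 -0.68  3.14] [0.114 0.18  0.259] [ 0.63  0.05 -0.78]
[ 1.55 -0.53 -0.77  1.25 -0.65  3.14] [0.105 0.178 0.259] [ 0.61  0.06 -0.79]
[-0.04, 0, -0.04]
[ 0.53 -0.39 -1.03  0.27 -0.34  2.1 ] [0.377 0.2   0.18 ] [ 0.67  0.01 -0.74]
[ 0.85 -0.32 -1.03  0.34 -0.52  2.39] [0.304 0.241 0.152] [ 0.66 -0.01 -0.75]
[ 1.2  -0.14 -1.03  0.4  -0.66  2.79] [0.218 0.272 0.1  ] [ 0.65 -0.02 -0.76]
[ 1.47  0.11 -1.03  0.37 -0.7   3.14] [0.143 0.286 0.03 ] [ 0.65 -0.02 -0.76]
[ 1.49  0.33 -1.03  0.17 -0.69  3.14] [ 0.136  0.313 -0.037] [ 0.63 -0.02 -0.77]
[ 1.51  0.56 -1.03 -0.05 -0.67  3.14] [ 0.127  0.328 -0.114] [ 0.62 -0.01 -0.78]
[0, 0, -0.06]
[ 0.41 -0.17 -1.03  0.01 -0.26  1.99] [0.457 0.2   0.14 ] [ 0.67  0.01 -0.74]
[ 0.46  0.14 -1.03 -0.26 -0.3   2.04] [0.493 0.235 0.052] [ 0.65 -0.   -0.76]
[ 0.48  0.5  -1.03 -0.6  -0.31  2.07] [ 0.515  0.256 -0.06 ] [ 0.65 -0.01 -0.76]
[ 0.49  0.87 -1.01 -0.95 -0.32  2.07] [ 0.517  0.258 -0.18 ] [ 0.65 -0.01 -0.76]
[ 0.49  1.2  -0.9  -1.17 -0.32  2.07] [ 0.517  0.258 -0.3  ] [ 0.65 -0.01 -0.76]
[ 0.49  1.47 -0.72 -1.25 -0.32  2.07] [ 0.517  0.258 -0.42 ] [ 0.65 -0.01 -0.76]
```

{"api": "play_rows", "payload": {
  "moves": [
    {"claw": 0,"delta_pos": [1,4,3.6],"twist": 0},
    {"claw": 0,"delta_pos": [1,8,7.3],"twist": 0},
    {"claw": 0,"delta_pos": [1.5,12,11],"twist": 0},
    {"claw": 0,"delta_pos": [1.5,14.8,13.4],"twist": 0},
    {"claw": 0,"delta_pos": [1.5,14.8,13.4],"twist": 0}
  ]
}}

```text
clock: 10.82
tcp_pos: [0.4972, -0.1981, 0.5086]
orientation: [0.234, 0.694, 0.624, 0.273]
wrist_force: [-0.8, 0.5, 0.0]
finger_gap: 0.0002
```

Run:
```python
from h import *
import fk
from fk import K,sim
s,r=st();q=s['joint_pos'];p0=s['tcp_pos']
u,E,H,C=geo("L",r)
for P in (C-.06*u+[0,0,.13],C-.06*u+[0,0,.05],C-.04*u,C):
    qq,p,R=sim(q,P-p0,25,1);print(P.round(3),deltas(r,p0,P),qq.round(2),(p-P).round(3),R.as_matrix()[:,2].round(2))
```

```text
10.82 j [-0.825 -0.233 -0.088  1.177  0.527  1.001] p [ 0.4972 -0.1981  0.5086] F [-0.8  0.5  0. ]
cols x,y,z: [[0.073, 0.994, 0.086], [0.738, -0.112, 0.665], [0.671, 0.015, -0.742]]
[0.474 0.159 0.244] [[33.0, -23.3, 18.6]] [ 0.26 -0.35 -0.85  0.35 -0.16  1.88] [ 0. -0. -0.] [ 0.67  0.02 -0.74]
[0.474 0.159 0.164] [[32.3, -28.7, 24.5]] [ 0.26 -0.24 -1.01  0.08 -0.16  1.88] [ 0. -0. -0.] [ 0.67  0.02 -0.74]
[0.493 0.155 0.114] [[31.7, -30.5, 29.6]] [ 0.24 -0.1  -1.03 -0.08 -0.15  1.86] [0.009 0.005 0.009] [ 0.67  0.01 -0.75]
[0.533 0.148 0.114] [[31.2, -27.5, 32.2]] [ 0.18 -0.03 -1.01 -0.14 -0.11  1.82] [ 0. -0. -0.] [ 0.67  0.02 -0.74]
```

{"api": "play_rows", "payload": {
  "moves": [
    {"claw": 0,"delta_pos": [4.2,-3,2.3],"twist": 0},
    {"claw": 0,"delta_pos": [8.3,-5.9,4.7],"twist": 0},
    {"claw": 0,"delta_pos": [12.5,-8.8,7],"twist": 0},
    {"claw": 0,"delta_pos": [16.6,-11.7,9.3],"twist": 0},
    {"claw": 0,"delta_pos": [20.8,-14.6,11.7],"twist": 0},
    {"claw": 0,"delta_pos": [25,-17.5,14],"twist": 0},
    {"claw": 0,"delta_pos": [29,-20.4,16.3],"twist": 0},
    {"claw": 0,"delta_pos": [33,-23.3,18.6],"twist": 0},
    {"claw": 0,"delta_pos": [32.5,-26.5,22],"twist": 0},
    {"claw": 0,"delta_pos": [32.3,-28.5,24.3],"twist": 0},
    {"claw": 0,"delta_pos": [32.3,-28.5,24.3],"twist": 0}
  ]
}}

```text
clock: 12.2
tcp_pos: [0.4707, 0.1561, 0.1638]
orientation: [0.234, 0.696, 0.623, 0.27]
wrist_force: [0.2, -0.6, 0.1]
finger_gap: 0.0002
```

Run:
```python
from h import *
import fk
from fk import K,sim
s,r=st();q=s['joint_pos'];p0=s['tcp_pos']
u,E,H,C=geo("L",r)
print(C-.04*u)
for d in(C-.04*u-p0,[-.04,0,-.08],[-.06,0,-.06],[0,0,-.08]):
    qq=q.copy();print(np.round(d,3),deltas(r,0,d))
    for i in range(6):
        qq,p,R=sim(qq,d,1,1);print(qq.round(2),p.round(3),R.as_matrix()[:,2].round(2))
```

```text
12.2 j [ 0.254 -0.247 -1.008  0.094 -0.157  1.876] p [0.4707 0.1561 0.1638] F [ 0.2 -0.6  0.1]
cols x,y,z: [[0.078, 0.993, 0.084], [0.741, -0.114, 0.661], [0.667, 0.011, -0.745]]
[0.49334734 0.15521849 0.11395714]
[ 0.023 -0.001 -0.05 ] [[-0.3, -1.6, 5.2]]
[ 0.24 -0.09 -1.03 -0.08 -0.15  1.87] [0.501 0.16  0.122] [ 0.66  0.01 -0.75]
[ 0.23  0.07 -1.03 -0.24 -0.15  1.86] [0.533 0.164 0.078] [ 0.66  0.01 -0.75]
[ 0.22  0.24 -1.03 -0.4  -0.14  1.85] [0.559 0.165 0.03 ] [ 0.66  0.01 -0.75]
[ 0.21  0.4  -1.02 -0.56 -0.13  1.84] [ 0.582  0.164 -0.02 ] [ 0.66  0.01 -0.75]
[ 0.19  0.56 -0.99 -0.69 -0.12  1.83] [ 0.604  0.163 -0.07 ] [ 0.66  0.01 -0.75]
[ 0.18  0.71 -0.94 -0.79 -0.11  1.82] [ 0.627  0.162 -0.12 ] [ 0.66  0.01 -0.75]
[-0.04  0.   -0.08] [[-1.0, -8.3, 3.3]]
[ 0.32 -0.18 -1.03  0.03 -0.2   1.93] [0.465 0.174 0.137] [ 0.65  0.   -0.76]
[ 0.39 -0.09 -1.03 -0.02 -0.25  1.99] [0.462 0.197 0.11 ] [ 0.64 -0.   -0.77]
[ 0.47  0.01 -1.03 -0.09 -0.3   2.06] [0.458 0.222 0.078] [ 0.63 -0.01 -0.78]
[ 0.55  0.13 -1.03 -0.17 -0.35  2.13] [0.451 0.248 0.04 ] [ 0.62 -0.02 -0.79]
[ 0.62  0.27 -
[... 472 characters left out ...]
 0.106] [ 0.62 -0.03 -0.78]
[ 0.87 -0.06 -1.03  0.17 -0.52  2.45] [0.32  0.274 0.081] [ 0.61 -0.04 -0.79]
[ 1.03  0.04 -1.03  0.17 -0.58  2.63] [0.276 0.295 0.05 ] [ 0.61 -0.05 -0.79]
[ 0.    0.   -0.08] [[-0.7, -5.3, 6.0]]
[ 0.28 -0.11 -1.03 -0.05 -0.18  1.9 ] [0.49  0.169 0.121] [ 0.66  0.01 -0.75]
[ 0.3   0.06 -1.03 -0.2  -0.19  1.92] [0.512 0.184 0.076] [ 0.65  0.   -0.76]
[ 0.32  0.23 -1.03 -0.36 -0.21  1.94] [0.531 0.196 0.024] [ 0.64 -0.   -0.77]
[ 0.33  0.42 -1.03 -0.54 -0.22  1.95] [ 0.544  0.205 -0.035] [ 0.64 -0.01 -0.77]
[ 0.34  0.61 -1.03 -0.73 -0.22  1.95] [ 0.55   0.209 -0.098] [ 0.63 -0.01 -0.77]
[ 0.34  0.8  -1.02 -0.91 -0.22  1.95] [ 0.55   0.209 -0.16 ] [ 0.63 -0.01 -0.77]
```

{"api": "play_rows", "payload": {
  "moves": [
    {"claw": 0,"delta_pos": [-3,-8,3.3],"twist": 0}
  ]
}}

```text
clock: 12.32
tcp_pos: [0.4687, 0.1566, 0.1414]
orientation: [0.229, 0.702, 0.624, 0.257]
wrist_force: [0.3, 1.1, 0.4]
finger_gap: -0.0001
```

{"api": "play_rows", "payload": {
  "moves": [
    {"claw": 0,"delta_pos": [-3,-8,0.5],"twist": 0}
  ]
}}

```text
clock: 12.45
tcp_pos: [0.4447, 0.1581, 0.1267]
orientation: [0.221, 0.71, 0.626, 0.234]
wrist_force: [0.4, -0.2, -0.5]
finger_gap: 0.0002
```

{"api": "play_rows", "payload": {
  "moves": [
    {"claw": 0,"delta_pos": [-3,-8,0.5],"twist": 0}
  ]
}}

```text
clock: 12.58
tcp_pos: [0.419, 0.1621, 0.1176]
orientation: [0.214, 0.717, 0.628, 0.214]
wrist_force: [0.7, -0.2, 0.2]
finger_gap: -0.0
```

Run:
```python
from h import *
import fk
from fk import K,sim
s,r=st();q=s['joint_pos'];p0=s['tcp_pos']
for sd in "LR":
  u,E,H,C=geo(sd,r)
  for P in(C-.04*u+[0,0,.05],C-.04*u,C-.025*u,C):
    qq,p,R=sim(q,P-p0,12,1);print(sd,P.round(3),deltas(r,p0,P),qq.round(2),(p-P).round(3),R.as_matrix()[:,2].round(3))
```

```text
12.57 j [ 0.346 -0.208 -1.023  0.182 -0.234  1.979] p [0.419  0.1621 0.1176] F [ 0.7 -0.2  0.2]
cols x,y,z: [[0.12, 0.992, 0.037], [0.809, -0.119, 0.576], [0.576, -0.039, -0.817]]
L [0.491 0.155 0.164] [[0.3, 8.6, 0.4]] [ 0.26 -0.15 -0.85  0.29 -0.19  1.9 ] [ 0.  0. -0.] [ 0.576 -0.039 -0.817]
L [0.491 0.155 0.114] [[0.1, 5.8, 4.5]] [ 0.26 -0.07 -0.93  0.12 -0.19  1.9 ] [ 0.  0. -0.] [ 0.576 -0.039 -0.817]
L [0.506 0.152 0.114] [[0.0, 7.0, 5.3]] [ 0.24 -0.05 -0.91  0.12 -0.18  1.89] [ 0.  0. -0.] [ 0.576 -0.039 -0.817]
L [0.531 0.147 0.114] [[-0.2, 9.0, 6.7]] [ 0.21 -0.01 -0.87  0.11 -0.16  1.87] [ 0.  0. -0.] [ 0.576 -0.039 -0.817]
R [0.471 0.047 0.164] [[-10.7, 8.2, -0.4]] [-0.07 -0.29 -0.94  0.3   0.    1.63] [ 0.  0. -0.] [ 0.576 -0.039 -0.817]
R [0.471 0.047 0.114] [[-10.8, 5.4, 3.7]] [-0.07 -0.2  -1.03  0.13  0.    1.63] [0.002 0.    0.002] [ 0.575 -0.039 -0.817]
R [0.485 0.044 0.114] [[-10.9, 6.6, 4.5]] [-0.08 -0.17 -1.02  0.11  0.01  1.63] [ 0.  0. -0.] [ 0.576 -0.039 -0.817]
R [0.51  0.039 0.114] [[-11.1, 8.6, 6.0]] [-0.09 -0.11 -0.97  0.1   0.01  1.62] [ 0.  0. -0.] [ 0.576 -0.039 -0.817]
```

{"api": "play_rows", "payload": {
  "moves": [
    {"claw": 0,"delta_pos": [0,3.5,2.3],"twist": 0},
    {"claw": 0,"delta_pos": [0.1,6.5,5],"twist": 0},
    {"claw": 0,"delta_pos": [0.1,6.6,5.1],"twist": 0},
    {"claw": 0,"delta_pos": [0.1,6.6,5.1],"twist": 0}
  ]
}}

```text
clock: 13.08
tcp_pos: [0.5011, 0.1533, 0.1129]
orientation: [0.214, 0.716, 0.629, 0.213]
wrist_force: [0.1, 0.4, -0.8]
finger_gap: 0.0001
```

Run:
```python
from h import *
s,r=st();p0=s['tcp_pos']
u,E,H,C=geo("L",r)
for c in("scene","top"):
    im=imaging.read_camera(c)[:,:,::-1].copy()
    tip=p0+.0145*r[:,1]
    o=proj(c,np.array([E,H,p0,tip]));print(c,o.round(1).tolist())
    x,y=o[2].astype(int);x0=max(0,x-95);y0=max(0,y-80)
    cr=cv2.resize(im[y0:y0+150,x0:x0+190],None,fx=4,fy=4,interpolation=cv2.INTER_CUBIC)
    for (a,b),col in zip(o,((0,0,255),(255,0,255),(0,255,0),(255,255,0))): cv2.circle(cr,(int((a-x0+.5)*4),int((b-y0+.5)*4)),4,col,2)
    cv2.imwrite(f"pics/{c}1.png",cr)
print(deltas(r,p0,path("L",r,[0,.1,.3,.5,.7,.9,1.1,1.3,1.45,1.55,1.65,1.75])))
```

```text
13.07 j [ 0.246 -0.052 -0.919  0.113 -0.178  1.892] p [0.5011 0.1533 0.1129] F [ 0.1  0.4 -0.8]
cols x,y,z: [[0.118, 0.992, 0.037], [0.81, -0.118, 0.575], [0.575, -0.038, -0.817]]
scene [[314.0, 219.2], [249.9, 182.0], [330.5, 235.4], [324.9, 229.6]]
top [[274.4, 227.2], [289.2, 144.3], [271.5, 248.2], [271.9, 241.3]]
[[-0.3, 2.6, 1.6], [-0.2, 3.5, 0.4], [-0.1, 5.7, -1.6], [-0.1, 8.2, -3.2], [-0.2, 11.0, -4.2], [-0.2, 14.0, -4.7], [-0.4, 16.8, -4.6], [-0.6, 19.6, -3.9], [-0.7, 21.5, -3.0], [-0.8, 22.7, -2.3], [-0.9, 23.8, -1.5], [-1.0, 24.8, -0.5]]
```

View pics/scene1.png

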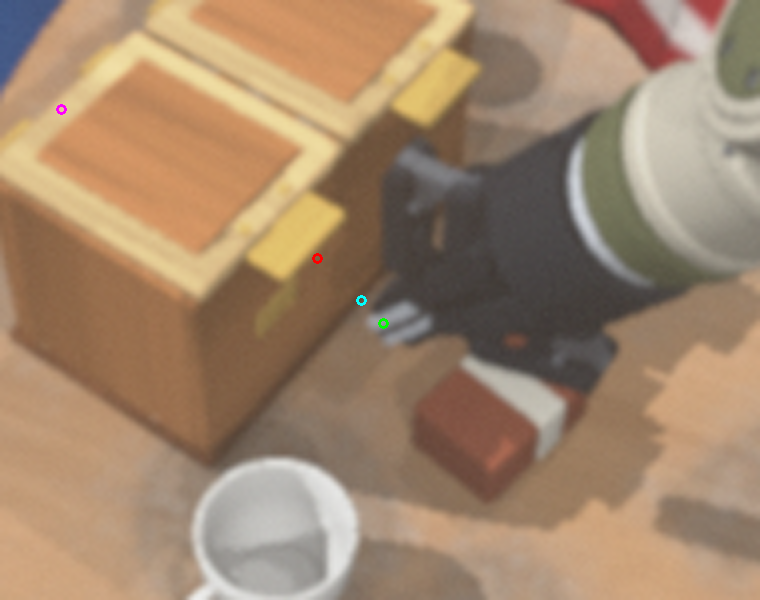

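View pics/top1.png

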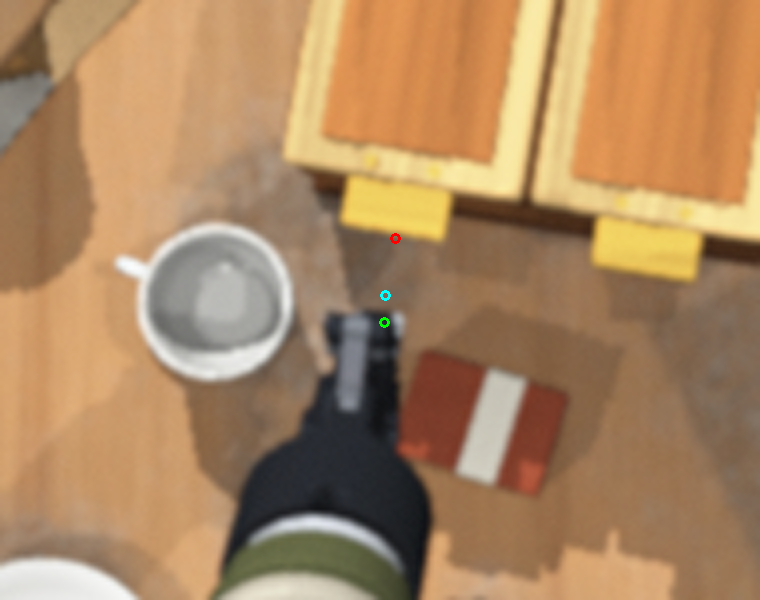

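The scene crop shows the closed fingertip (380,325) in front of and below the left tab (314,245). The top crop agrees, with the finger slightly left of the tab centre (365 against 394). I'll go under the tab with a small shift to the right and lift to about 0.3 rad.

{"api": "play_rows", "payload": {
  "moves": [
    {"claw": 0,"delta_pos": [-0.6,1.3,0.8],"twist": 0},
    {"claw": 0,"delta_pos": [-0.6,2.2,1.3],"twist": 0},
    {"claw": 0,"delta_pos": [-0.6,2.6,1.6],"twist": 0},
    {"claw": 0,"delta_pos": [-0.6,3.0,1.0],"twist": 0},
    {"claw": 0,"delta_pos": [-0.6,3.5,0.4],"twist": 0},
    {"claw": 0,"delta_pos": [-0.6,4.0,-0.1],"twist": 0},
    {"claw": 0,"delta_pos": [-0.6,4.6,-0.6],"twist": 0},
    {"claw": 0,"delta_pos": [-0.6,5.1,-1.1],"twist": 0},
    {"claw": 0,"delta_pos": [-0.6,5.7,-1.6],"twist": 0},
    {"claw": 0,"delta_pos": [-0.6,5.7,-1.6],"twist": 0}
  ]
}}

```text
clock: 14.42
tcp_pos: [0.5379, 0.1419, 0.1585]
orientation: [0.214, 0.716, 0.629, 0.214]
wrist_force: [0.6, -0.0, 0.1]
finger_gap: -0.0005
```

```bash
cat >> h.py <<'E'
def snap(name,pts,c="scene",ctr=None):
    im=imaging.read_camera(c)[:,:,::-1].copy();o=proj(c,np.array(pts))
    x,y=(o[0] if ctr is None else np.array(ctr)).astype(int);x0=max(0,x-95);y0=max(0,y-75)
    cr=cv2.resize(im[y0:y0+150,x0:x0+190],None,fx=4,fy=4,interpolation=cv2.INTER_CUBIC)
    for a,b in o: cv2.circle(cr,(int((a-x0+.5)*4),int((b-y0+.5)*4)),4,(0,255,0),2)
    cv2.imwrite(f"pics/{name}.png",cr)
E
python3 - <<'E'
from h import *
s,r=st();p0=s['tcp_pos']
snap("s2",[p0])
print(deltas(r,p0,path("L",r,[.3,.4,.5,.6,.7,.8,.9,1,1.1,1.2,1.3,1.4,1.5,1.6,1.7,1.8,1.85])))
E
```

```text
14.43 j [ 0.194 -0.066 -0.794  0.244 -0.148  1.848] p [0.5379 0.1419 0.1585] F [ 0.6 -0.   0.1]
cols x,y,z: [[0.117, 0.992, 0.037], [0.809, -0.117, 0.576], [0.576, -0.038, -0.817]]
[[0.4, -0.1, -0.0], [0.4, 1.2, -0.9], [0.4, 2.5, -1.6], [0.4, 3.9, -2.2], [0.4, 5.3, -2.6], [0.3, 6.8, -2.9], [0.3, 8.3, -3.1], [0.1, 9.7, -3.1], [0.1, 11.1, -3.0], [0.0, 12.5, -2.7], [-0.1, 13.8, -2.3], [-0.2, 15.1, -1.7], [-0.3, 16.3, -1.1], [-0.4, 17.5, -0.3], [-0.5, 18.6, 0.6], [-0.6, 19.5, 1.6], [-0.6, 20.0, 2.1]]
```

View pics/s2.png

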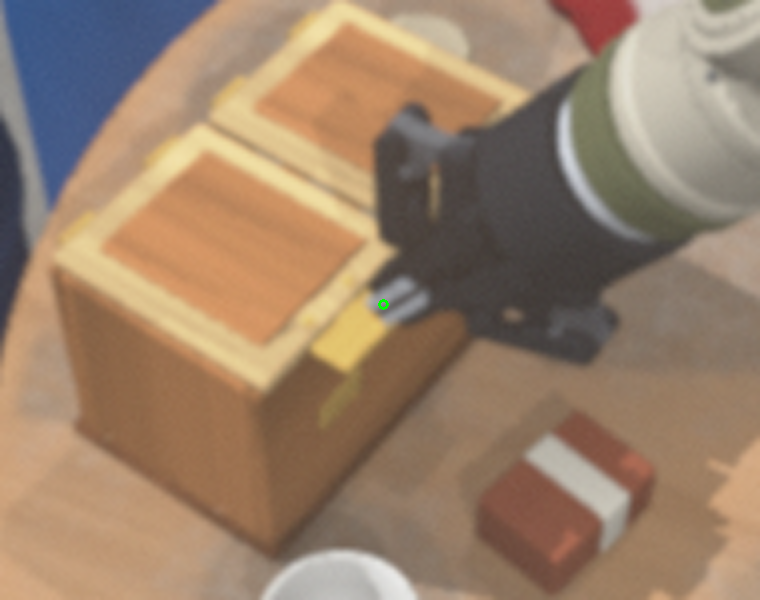

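The lid is still shut. The fingertip at (383,304) slipped up past the tab's front edge without getting under it, so the fingertip is thinner than I assumed. I'll back off, go lower and go in deeper.

```bash
sed -i 's/\.0145/.007/g; s/s=\.010/s=.018/g; s/-\.0875,\.055\*sg,\.131/-.0855,.055*sg,.131/; s/e=H+\.150/e=H+.148/' h.py
python3 - <<'E'
from h import *
import fk
from fk import K,sim
s,r=st();p0=s['tcp_pos'];q=s['joint_pos']
u,E,H,C=geo("L",r)
W=[p0-.05*u,C-.05*u-[0,0,.003],C-[0,0,.003]]
print([x.round(4) for x in W],deltas(r,p0,W))
print(deltas(r,p0,path("L",r,[0,.05,.1,.15,.2,.25,.3])))
for P in W: qq,p,R=sim(q,P-p0,8,1);print(qq.round(2),(p-P).round(4))
E
```

```text
14.47 j [ 0.194 -0.066 -0.795  0.244 -0.148  1.848] p [0.5374 0.1418 0.1578] F [-0.   0.2 -0.6]
cols x,y,z: [[0.117, 0.992, 0.037], [0.81, -0.117, 0.575], [0.575, -0.038, -0.817]]
[array([0.4883, 0.1514, 0.1578]), array([0.4943, 0.1551, 0.1093]), array([0.5433, 0.1456, 0.1093])] [[0.4, -4.1, -2.9], [0.6, -6.4, 1.4], [0.3, -2.4, 4.3]]
[[0.3, -2.2, 4.1], [0.3, -1.7, 3.5], [0.3, -1.3, 2.9], [0.3, -0.8, 2.3], [0.4, -0.2, 1.8], [0.4, 0.3, 1.3], [0.4, 0.9, 0.9]]
[ 0.25 -0.15 -0.86  0.27 -0.18  1.89] [ 0.0001  0.     -0.    ]
[ 0.25 -0.06 -0.93  0.1  -0.18  1.9 ] [ 0.0001  0.     -0.    ]
[ 0.2   0.02 -0.86  0.09 -0.15  1.85] [ 0.0001  0.     -0.    ]
```

{"api": "play_rows", "payload": {
  "moves": [
    {"claw": 0,"delta_pos": [0.3,-4.1,-2.9],"twist": 0},
    {"claw": 0,"delta_pos": [0.4,-6.4,1.4],"twist": 0},
    {"claw": 0,"delta_pos": [0.4,-6.4,1.4],"twist": 0},
    {"claw": 0,"delta_pos": [0.3,-4.4,2.9],"twist": 0},
    {"claw": 0,"delta_pos": [0.2,-2.9,3.9],"twist": 0},
    {"claw": 0,"delta_pos": [0.2,-2.4,4.3],"twist": 0},
    {"claw": 0,"delta_pos": [0.2,-2.2,4.1],"twist": 0},
    {"claw": 0,"delta_pos": [0.2,-1.7,3.5],"twist": 0},
    {"claw": 0,"delta_pos": [0.2,-1.3,2.9],"twist": 0},
    {"claw": 0,"delta_pos": [0.2,-0.8,2.3],"twist": 0},
    {"claw": 0,"delta_pos": [0.2,-0.2,1.8],"twist": 0},
    {"claw": 0,"delta_pos": [0.2,-0.2,1.8],"twist": 0}
  ]
}}

```text
clock: 15.98
tcp_pos: [0.5471, 0.1434, 0.1431]
orientation: [0.215, 0.716, 0.629, 0.214]
wrist_force: [-0.2, 0.3, -0.3]
finger_gap: -0.0002
```

Run:
```python
from h import *
s,r=st();p0=s['tcp_pos']
snap("s3",[p0])
print(deltas(r,p0,path("L",r,[.2,.3,.4,.5,.6,.7,.8,.9,1,1.1,1.2,1.3,1.4,1.5,1.6,1.7,1.8,1.85])))
```

```text
15.97 j [ 0.193 -0.026 -0.803  0.194 -0.148  1.847] p [0.5471 0.1434 0.1431] F [-0.2  0.3 -0.3]
cols x,y,z: [[0.117, 0.992, 0.037], [0.809, -0.117, 0.577], [0.576, -0.038, -0.816]]
[[0.1, -0.2, 0.1], [0.2, 1.0, -0.9], [0.2, 2.2, -1.7], [0.2, 3.5, -2.4], [0.2, 4.9, -3.0], [0.2, 6.3, -3.4], [0.1, 7.7, -3.7], [0.1, 9.2, -3.9], [-0.1, 10.6, -3.9], [-0.2, 11.9, -3.8], [-0.2, 13.2, -3.5], [-0.3, 14.4, -3.1], [-0.4, 15.6, -2.6], [-0.5, 16.7, -2.0], [-0.6, 17.8, -1.3], [-0.7, 18.8, -0.4], [-0.8, 19.7, 0.5], [-0.8, 20.1, 1.0]]
```

View pics/s3.png

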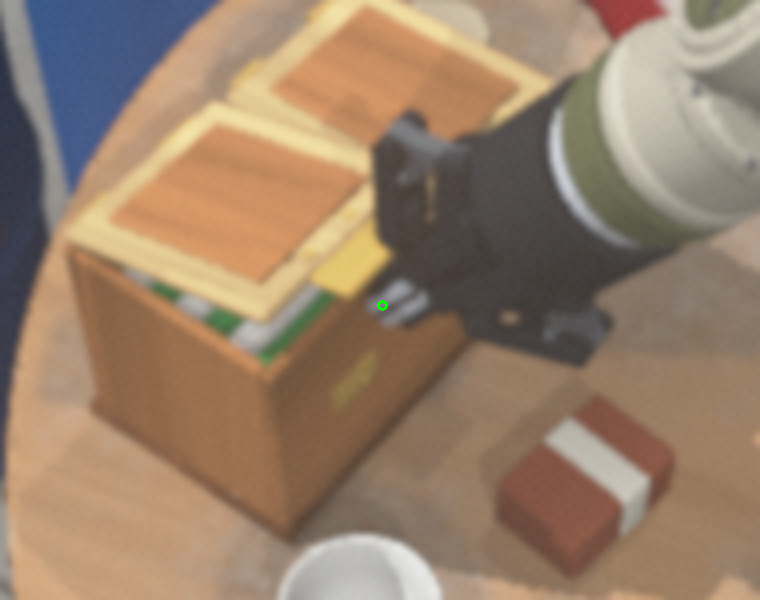

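The left lid is now up, with the fingertip (382,305) under its tab at about (352,268). I'll keep following the arc.

{"api": "play_rows", "payload": {
  "moves": [
    {"claw": 0,"delta_pos": [0.2,1.0,-0.9],"twist": 0},
    {"claw": 0,"delta_pos": [0.2,2.2,-1.7],"twist": 0},
    {"claw": 0,"delta_pos": [0.2,3.5,-2.4],"twist": 0},
    {"claw": 0,"delta_pos": [0.2,4.9,-3.0],"twist": 0},
    {"claw": 0,"delta_pos": [0.2,6.3,-3.4],"twist": 0},
    {"claw": 0,"delta_pos": [0.1,7.7,-3.7],"twist": 0},
    {"claw": 0,"delta_pos": [0.1,9.2,-3.9],"twist": 0},
    {"claw": 0,"delta_pos": [0,10.6,-3.9],"twist": 0},
    {"claw": 0,"delta_pos": [-0.1,11.9,-3.8],"twist": 0},
    {"claw": 0,"delta_pos": [-0.2,13.2,-3.5],"twist": 0},
    {"claw": 0,"delta_pos": [-0.3,14.4,-3.1],"twist": 0},
    {"claw": 0,"delta_pos": [-0.3,14.4,-3.1],"twist": 0}
  ]
}}

```text
clock: 17.52
tcp_pos: [0.6456, 0.1245, 0.2498]
orientation: [0.214, 0.716, 0.629, 0.213]
wrist_force: [-0.1, 0.4, -1.1]
finger_gap: 0.0004
```

Run:
```python
from h import *
s,r=st();p0=s['tcp_pos']
snap("s4",[p0])
print(deltas(r,p0,path("L",r,[1.3,1.4,1.5,1.6,1.7,1.8,1.85])))
```

```text
17.52 j [ 0.117  0.033 -0.449  0.482 -0.105  1.784] p [0.6456 0.1245 0.2498] F [-0.1  0.4 -1.1]
cols x,y,z: [[0.118, 0.992, 0.036], [0.81, -0.117, 0.575], [0.575, -0.038, -0.817]]
[[0.0, 0.1, -0.2], [-0.1, 1.2, 0.3], [-0.2, 2.4, 0.9], [-0.3, 3.5, 1.7], [-0.4, 4.5, 2.5], [-0.5, 5.4, 3.4], [-0.5, 5.8, 3.9]]
```

View pics/s4.png

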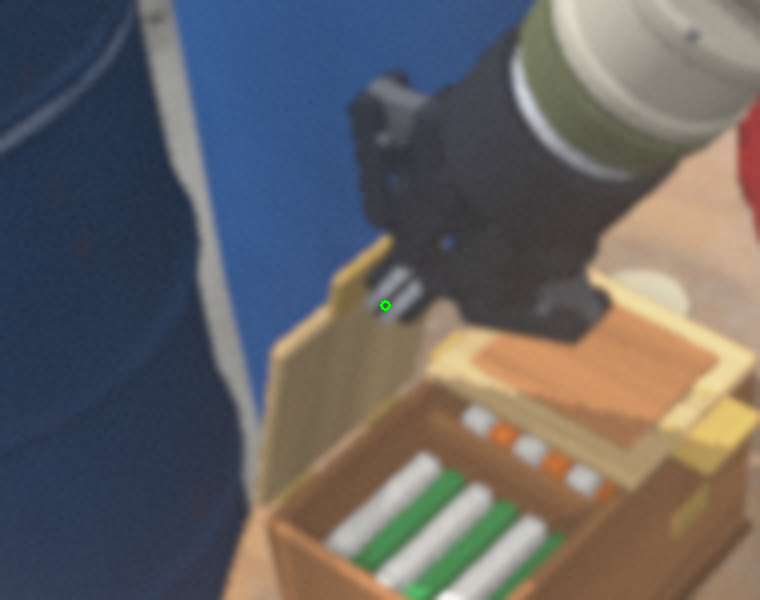

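The left lid is at about 1.3 rad, with the fingertip at (385,305). A strip of contents shows beside the right lid (480–600, 420–490), so I'll check whether that lid is still shut while I push the left one past balance.

{"api": "play_rows", "payload": {
  "moves": [
    {"claw": 0,"delta_pos": [-0.1,0.6,0.1],"twist": 0},
    {"claw": 0,"delta_pos": [-0.1,1.2,0.3],"twist": 0},
    {"claw": 0,"delta_pos": [-0.2,1.8,0.6],"twist": 0},
    {"claw": 0,"delta_pos": [-0.2,2.4,0.9],"twist": 0},
    {"claw": 0,"delta_pos": [-0.3,2.9,1.3],"twist": 0},
    {"claw": 0,"delta_pos": [-0.3,3.5,1.7],"twist": 0},
    {"claw": 0,"delta_pos": [-0.4,4.0,2.1],"twist": 0},
    {"claw": 0,"delta_pos": [-0.4,4.5,2.5],"twist": 0},
    {"claw": 0,"delta_pos": [-0.5,5.0,3.0],"twist": 0},
    {"claw": 0,"delta_pos": [-0.5,5.4,3.4],"twist": 0},
    {"claw": 0,"delta_pos": [-0.5,5.4,3.4],"twist": 0}
  ]
}}

```text
clock: 18.95
tcp_pos: [0.7075, 0.1121, 0.2523]
orientation: [0.214, 0.716, 0.629, 0.213]
wrist_force: [-1.5, -0.6, -0.1]
finger_gap: -0.0001
```

Run:
```python
from h import *
s,r=st();p0=s['tcp_pos']
p=np.load("pose.npy")
tabR=w(p,[[-.0875,-.032,.136],[-.0875,-.078,.136]])
snap("s5",[p0,*tabR],ctr=(300,175))
u=geo("L",r)[0];print(deltas(r,p0,[p0-.12*u+[0,0,.03]]))
```

```text
18.95 j [ 0.081  0.139 -0.324  0.499 -0.084  1.754] p [0.7075 0.1121 0.2523] F [-1.5 -0.6 -0.1]
cols x,y,z: [[0.117, 0.992, 0.036], [0.81, -0.117, 0.574], [0.574, -0.038, -0.818]]
[[1.0, -8.1, -9.3]]
```

View pics/s5.png

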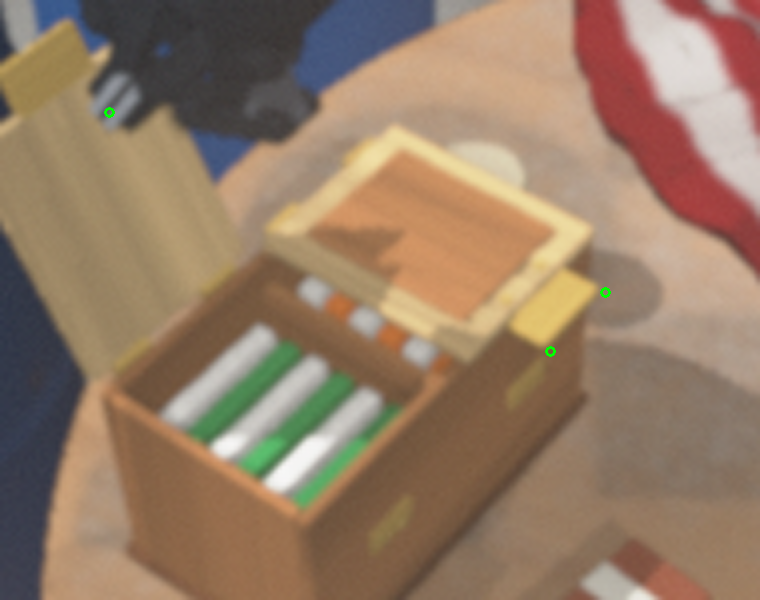

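The left lid is leaning right back, with its tab at (45,70) and the fingertip just off it. The right lid's tab edge (543–595, 347–290) sits within about 2 px of its shut prediction, so that lid is shut and the caddy hasn't moved much. Now retreating and going to the right tab.

{"api": "play_rows", "payload": {
  "moves": [
    {"claw": 0,"delta_pos": [0.4,-4,-4],"twist": 0},
    {"claw": 0,"delta_pos": [1,-8.1,-9.3],"twist": 0},
    {"claw": 0,"delta_pos": [1,-8.1,-9.3],"twist": 0}
  ]
}}

```text
clock: 19.38
tcp_pos: [0.5867, 0.1361, 0.2842]
orientation: [0.214, 0.715, 0.63, 0.214]
wrist_force: [0.7, -0.7, 0.3]
finger_gap: -0.0001
```

Run:
```python
from h import *
import fk
from fk import K,sim
s,r=st();p0=s['tcp_pos'];q=s['joint_pos']
u,E,H,C=geo("R",r)
W=[C-.065*u+[0,0,.13],C-.05*u-[0,0,.003],C-[0,0,.003]]
print([x.round(3) for x in W],deltas(r,p0,W))
for P in W:
    qq,p,R=sim(q,P-p0,8,1);print(qq.round(2),(p-P).round(4),R.as_matrix()[:,2].round(3))
```

```text
19.38 j [ 0.158 -0.092 -0.483  0.577 -0.127  1.816] p [0.5867 0.1361 0.2842] F [ 0.7 -0.7  0.3]
cols x,y,z: [[0.115, 0.993, 0.037], [0.809, -0.115, 0.576], [0.576, -0.036, -0.817]]
[array([0.459, 0.05 , 0.242]), array([0.473, 0.047, 0.109]), array([0.522, 0.038, 0.109])] [[-10.2, -11.8, -3.6], [-10.8, -18.2, 8.1], [-11.2, -14.1, 10.9]]
[-0.07 -0.39 -0.8   0.55  0.    1.63] [ 0.0001  0.     -0.    ] [ 0.576 -0.036 -0.817]
[-0.07 -0.18 -1.03  0.11  0.    1.63] [0.0033 0.0006 0.0034] [ 0.574 -0.036 -0.818]
[-0.09 -0.08 -0.96  0.07  0.02  1.61] [ 0.0001  0.     -0.    ] [ 0.576 -0.036 -0.817]
```

{"api": "play_rows", "payload": {
  "moves": [
    {"claw": 0,"delta_pos": [-3.4,-4,-1.2],"twist": 0},
    {"claw": 0,"delta_pos": [-6.8,-8,-2.4],"twist": 0},
    {"claw": 0,"delta_pos": [-10.2,-11.8,-3.6],"twist": 0},
    {"claw": 0,"delta_pos": [-10.4,-14,1],"twist": 0},
    {"claw": 0,"delta_pos": [-10.7,-16,5],"twist": 0},
    {"claw": 0,"delta_pos": [-10.9,-17,8.9],"twist": 0},
    {"claw": 0,"delta_pos": [-10.9,-17,8.9],"twist": 0}
  ]
}}

```text
clock: 20.25
tcp_pos: [0.4881, 0.0431, 0.1046]
orientation: [0.212, 0.717, 0.63, 0.211]
wrist_force: [-0.4, 0.1, 1.0]
finger_gap: -0.0
```

Run:
```python
from h import *
s,r=st();p0=s['tcp_pos']
u,E,H,C=geo("R",r)
snap("s6",[p0,E])
print(deltas(r,p0,[C-[0,0,.003]]),deltas(r,p0,path("R",r,[0,.05,.1,.15,.2,.3,.4])))
```

```text
20.25 j [-0.081 -0.139 -1.019  0.085  0.008  1.622] p [0.4881 0.0431 0.1046] F [-0.4  0.1  1. ]
cols x,y,z: [[0.118, 0.992, 0.036], [0.814, -0.117, 0.569], [0.569, -0.038, -0.822]]
[[-0.1, 3.1, 1.6]] [[-0.1, 3.3, 1.3], [-0.1, 3.7, 0.7], [-0.1, 4.2, 0.2], [-0.1, 4.7, -0.4], [-0.0, 5.2, -0.9], [-0.0, 6.3, -1.9], [-0.0, 7.5, -2.7]]
```

View pics/s6.png

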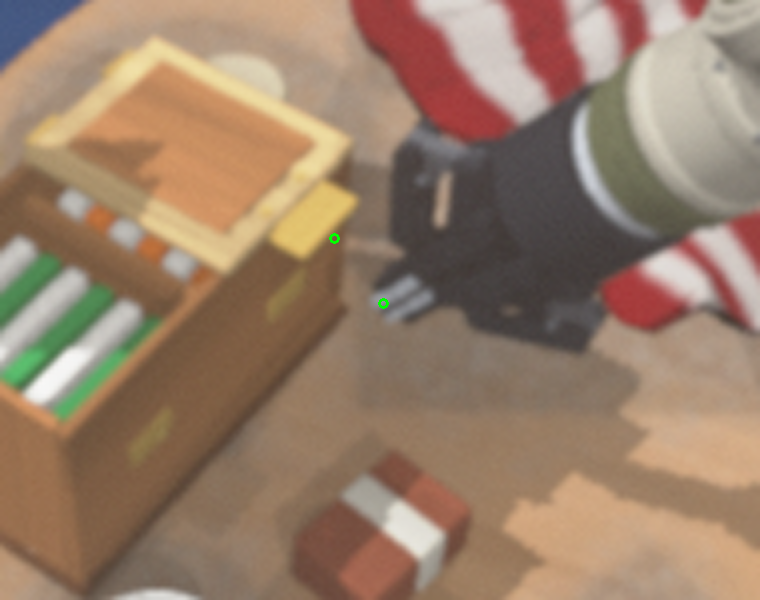

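The fingertip (383,302) is in front of and below the right tab, whose edge midpoint (331,237) matches the prediction (334,238). Going under it and lifting.

{"api": "play_rows", "payload": {
  "moves": [
    {"claw": 0,"delta_pos": [0,1.4,0.8],"twist": 0},
    {"claw": 0,"delta_pos": [-0.1,2.6,1.4],"twist": 0},
    {"claw": 0,"delta_pos": [-0.1,3.2,1.7],"twist": 0},
    {"claw": 0,"delta_pos": [-0.1,3.3,1.3],"twist": 0},
    {"claw": 0,"delta_pos": [-0.1,3.7,0.7],"twist": 0},
    {"claw": 0,"delta_pos": [-0.1,4.2,0.2],"twist": 0},
    {"claw": 0,"delta_pos": [-0.1,4.7,-0.4],"twist": 0},
    {"claw": 0,"delta_pos": [-0.1,5.2,-0.9],"twist": 0},
    {"claw": 0,"delta_pos": [-0.1,5.2,-0.9],"twist": 0}
  ]
}}

```text
clock: 21.42
tcp_pos: [0.5275, 0.0366, 0.1464]
orientation: [0.214, 0.716, 0.629, 0.214]
wrist_force: [-0.8, 0.3, -1.1]
finger_gap: -0.0
```

Run:
```python
from h import *
s,r=st();p0=s['tcp_pos']
snap("s7",[p0])
print(deltas(r,p0,path("R",r,[.2,.3,.4,.5,.6,.7,.8,.9,1,1.1,1.2,1.3,1.4,1.5,1.6,1.7,1.8,1.85])))
```

```text
21.43 j [-0.091 -0.131 -0.889  0.198  0.015  1.613] p [0.5275 0.0366 0.1464] F [-0.8  0.3 -1.1]
cols x,y,z: [[0.117, 0.992, 0.036], [0.809, -0.116, 0.576], [0.576, -0.038, -0.817]]
[[-0.0, -0.4, 0.3], [0.0, 0.7, -0.7], [0.0, 1.9, -1.5], [0.0, 3.2, -2.2], [0.0, 4.6, -2.8], [-0.0, 6.0, -3.2], [-0.0, 7.4, -3.5], [-0.1, 8.9, -3.7], [-0.3, 10.3, -3.7], [-0.3, 11.6, -3.6], [-0.4, 12.9, -3.3], [-0.5, 14.1, -2.9], [-0.6, 15.3, -2.4], [-0.7, 16.4, -1.8], [-0.8, 17.5, -1.1], [-0.9, 18.5, -0.3], [-1.0, 19.4, 0.7], [-1.0, 19.8, 1.2]]
```

View pics/s7.png

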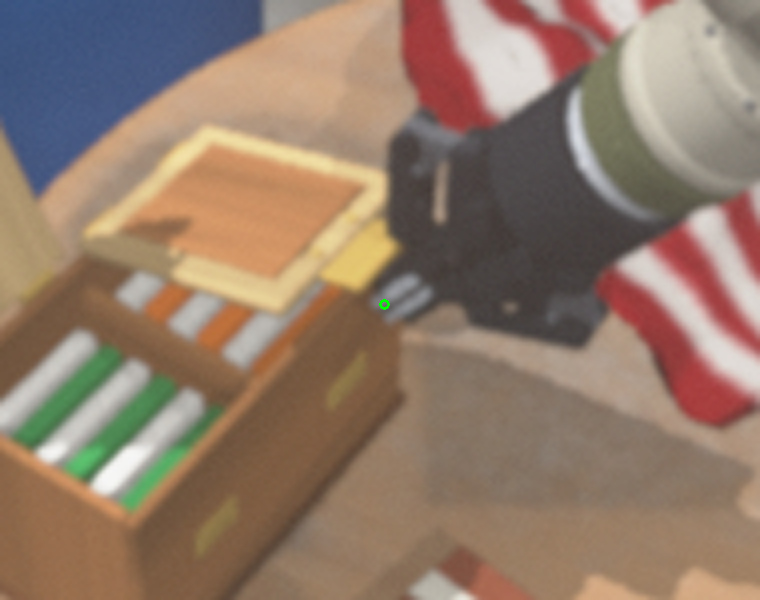

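The right lid is up about 0.2 rad on the fingertip (384,304), with its tab at (360,258). I'll follow the arc in the same way.

{"api": "play_rows", "payload": {
  "moves": [
    {"claw": 0,"delta_pos": [0,0.7,-0.7],"twist": 0},
    {"claw": 0,"delta_pos": [0,1.9,-1.5],"twist": 0},
    {"claw": 0,"delta_pos": [0,3.2,-2.2],"twist": 0},
    {"claw": 0,"delta_pos": [0,4.6,-2.8],"twist": 0},
    {"claw": 0,"delta_pos": [0,6.0,-3.2],"twist": 0},
    {"claw": 0,"delta_pos": [0,7.4,-3.5],"twist": 0},
    {"claw": 0,"delta_pos": [-0.1,8.9,-3.7],"twist": 0},
    {"claw": 0,"delta_pos": [-0.2,10.3,-3.7],"twist": 0},
    {"claw": 0,"delta_pos": [-0.3,11.6,-3.6],"twist": 0},
    {"claw": 0,"delta_pos": [-0.4,12.9,-3.3],"twist": 0},
    {"claw": 0,"delta_pos": [-0.5,14.1,-2.9],"twist": 0},
    {"claw": 0,"delta_pos": [-0.5,14.1,-2.9],"twist": 0}
  ]
}}

```text
clock: 22.98
tcp_pos: [0.6249, 0.016, 0.2501]
orientation: [0.214, 0.716, 0.629, 0.213]
wrist_force: [0.2, 0.3, -1.0]
finger_gap: -0.0001
```

Run:
```python
from h import *
s,r=st();p0=s['tcp_pos']
print(deltas(r,p0,path("R",r,[1.3,1.4,1.5,1.6,1.7,1.8,1.85])))
```

```text
22.98 j [-0.117 -0.045 -0.528  0.475  0.029  1.592] p [0.6249 0.016  0.2501] F [ 0.2  0.3 -1. ]
cols x,y,z: [[0.117, 0.992, 0.036], [0.81, -0.117, 0.575], [0.575, -0.038, -0.817]]
[[0.0, 0.0, -0.2], [-0.0, 1.2, 0.3], [-0.1, 2.3, 1.0], [-0.2, 3.4, 1.7], [-0.3, 4.4, 2.5], [-0.4, 5.3, 3.4], [-0.5, 5.7, 3.9]]
```

{"api": "play_rows", "payload": {
  "moves": [
    {"claw": 0,"delta_pos": [0,0.6,0.1],"twist": 0},
    {"claw": 0,"delta_pos": [0,1.2,0.3],"twist": 0},
    {"claw": 0,"delta_pos": [-0.1,1.8,0.6],"twist": 0},
    {"claw": 0,"delta_pos": [-0.1,2.3,1.0],"twist": 0},
    {"claw": 0,"delta_pos": [-0.2,2.9,1.3],"twist": 0},
    {"claw": 0,"delta_pos": [-0.2,3.4,1.7],"twist": 0},
    {"claw": 0,"delta_pos": [-0.3,3.9,2.1],"twist": 0},
    {"claw": 0,"delta_pos": [-0.3,4.4,2.5],"twist": 0},
    {"claw": 0,"delta_pos": [-0.4,4.9,3.0],"twist": 0},
    {"claw": 0,"delta_pos": [-0.4,5.3,3.4],"twist": 0},
    {"claw": 0,"delta_pos": [-0.4,5.3,3.4],"twist": 0}
  ]
}}

```text
clock: 24.35
tcp_pos: [0.6861, 0.0049, 0.252]
orientation: [0.214, 0.716, 0.629, 0.213]
wrist_force: [-0.0, -0.5, 1.2]
finger_gap: 0.0001
```

{"api": "play_rows", "payload": {
  "moves": [
    {"claw": 0,"delta_pos": [0.4,-4,-4],"twist": 0},
    {"claw": 0,"delta_pos": [1,-8.1,-9.3],"twist": 0},
    {"claw": 0,"delta_pos": [1,-10,-14],"twist": 0},
    {"claw": 0,"delta_pos": [1,-13,-18],"twist": 0},
    {"claw": 0,"delta_pos": [1,-13,-18],"twist": 0},
    {"claw": 0,"delta_pos": [1,-13,-18],"twist": 0}
  ]
}}

```text
clock: 25.1
tcp_pos: [0.4786, 0.0368, 0.3257]
orientation: [0.214, 0.716, 0.629, 0.214]
wrist_force: [0.1, 0.2, -0.1]
finger_gap: 0.0001
```

Run:
```python
from h import *
st()
for c in("scene","top"):
    im=imaging.read_camera(c);cv2.imwrite(f"pics/{c}9.png",im[:,:,::-1])
a=cv2.imread("pics/scene9.png")[60:320,170:430];b=cv2.imread("pics/top9.png")[80:310,190:430]
h=lambda x:cv2.resize(x,(400,int(x.shape[0]*400/x.shape[1])))
a,b=h(a),h(b);n=min(len(a),len(b));cv2.imwrite("pics/fin.png",np.hstack([a[:n],b[:n]]))
for q in("cup","soap","tin"):print(q,[(d['extent'],round(d['conf'],2)) for d in spotter.spot_in("top",q)[:1]])
p=np.load("pose.npy")
print("hinges/ plinth top px",proj("top",w(p,[[-.0625,.11,.13],[-.0625,-.11,.13]])).round(1))
```

```text
25.1 j [-0.105 -0.384 -0.588  0.753  0.023  1.602] p [0.4786 0.0368 0.3257] F [ 0.1  0.2 -0.1]
cols x,y,z: [[0.117, 0.992, 0.036], [0.809, -0.116, 0.576], [0.576, -0.038, -0.817]]
cup [([212.5, 223.2, 248.5, 260.9], 0.96)]
soap [([274.8, 255.8, 316.8, 290.8], 0.97)]
tin [([382.0, 160.6, 420.4, 196.8], 0.68)]
hinges/ plinth top px [[246.1 208.1]
 [370.2 228.6]]
```

View pics/fin.png

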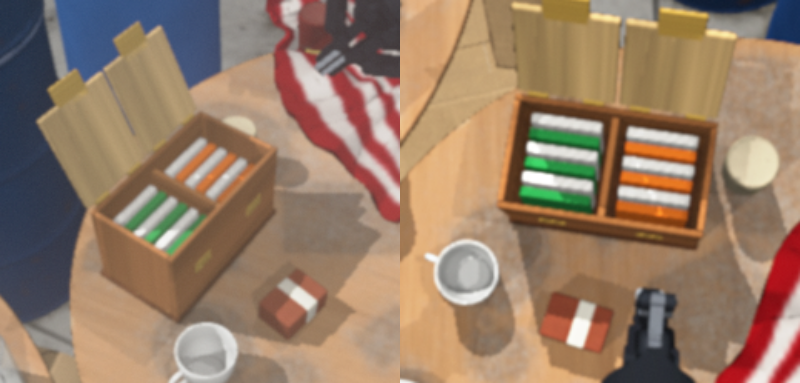

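Both lids lean back open, with tabs at (70,88) and (130,38) in the scene half. The cup, soap and tin are where they were, and the arm is clear. Handing in.

```bash
python3 -c "
from workcell import env
print(env.hand_in())"
```

```text
the job is handed in; nothing more can be done
None
```

Both lids of the tea caddy are open and leaning back past their balance points. I opened the left one first, then the right, with a closed fingertip under each brass tab, and handed the job in at about 25 s.

**How it went**
- **Tilting the tool:** A straight-down tool cannot get under the tabs. I tilted it about 35° by commanding poses just past the arm's reach, which also took the arm through one awkward folded pose in free air before it recovered.
- **First try on the left tab:** It slipped up past the tab's front edge without lifting the lid. I backed off, went in lower and deeper, and it lifted. The right lid lifted at the first try.

**Last checks**
- **Lids and arm:** The final pictures show both lids fully back. The arm is clear of everything and the wrist force is about 0 N.
- **Forces:** Every reading while I worked at the lids was under about 2 N. These come from the end of each move only, so I have no continuous record.
- **Cup, soap and tin:** They were found where they started, to within the detector's scatter. The cup's left edge differed by 7 px, probably because its handle was counted differently.

**Not settled**
- **Caddy position:** Its front rim appeared about 4 px (roughly 6 mm) behind where my first fit put it in the top view. My pixel reading was rough, and the tabs already sat 1–2 px behind that fit before any contact. Midway, the right tab was within 1–2 px of its expected place. A shift of a few millimetres can't be ruled out.
- **Joint 3 limit:** It read 1.264 rad at one point while I was tilting the tool, against the stated limit of 1.26. I took that as rounding but could not confirm it.
- **Joint 2 limit:** It read -0.862 against -0.86 in the folded pose, which I also took as rounding.

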